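Set up the soldering stand with domed supports and dishes

TASK

Get the silversmith's stand ready for soldering: lift the flat-topped supports left from the last job out of their sockets and stand them in the shallow empty tray, put a domed support in each of the three hexagonal sockets and work each one until it drops fully home. Balance every silver dish bottom up on a domed support of its own in the stand, centred on the crown and sitting level, so that the torch can reach its foot ring. Leave the other things on the bench where they are.

Things in the scene. Friction and masses are not known exactly. Their poses are not given: they have to be found in the camera images.
- stand: Soldering stand, fixed: grey plate 92 mm (its x) by 330 mm (its y), 12 mm thick, flat on the bench, with three open-topped hexagonal sockets in a row along its y, 110 mm apart. Socket walls 14 mm high, 7 mm thick, rims 26 mm above the bench. Origin: centre of the plate's underside.
- pocket0 (a point): Centre of the floor of a socket of the stand, 12 mm above the bench. Hexagon 51 mm across flats, no lead-in; its flats face along the stand's x axis and every 60 degrees from it. It takes the 48 mm hexagonal foot of any support, in six turns, with 1.5 mm play on each side and about 0.1 rad in turn. Socket 0: at the stand's -y end.
- pocket1 (a point): Centre of the floor of a socket of the stand, 12 mm above the bench. Hexagon 51 mm across flats, no lead-in; its flats face along the stand's x axis and every 60 degrees from it. It takes the 48 mm hexagonal foot of any support, in six turns, with 1.5 mm play on each side and about 0.1 rad in turn. Socket 1: in the middle.
- pocket2 (a point): Centre of the floor of a socket of the stand, 12 mm above the bench. Hexagon 51 mm across flats, no lead-in; its flats face along the stand's x axis and every 60 degrees from it. It takes the 48 mm hexagonal foot of any support, in six turns, with 1.5 mm play on each side and about 0.1 rad in turn. Socket 2: at the stand's +y end.
- dome0_mid (a point): Domed support, loose, 70 mm tall, 0.35 to 0.6 kg: dark hexagonal foot 48 mm across flats, 14 mm thick; short neck; steel ball head 56 mm across, its top at 70 mm, girdled from 32 to 52 mm above the underside by a hexagonal collar 57 mm across flats (66 mm corners). Point: on the axis, half-way up, 35 mm above the underside. z: its axis. Foot and collar flats face along its x and every 60 degrees from it.
- dome1_mid (a point): Domed support, alike to dome0, same point and axes. All three domed supports are always there, standing on the bench at the start.
- dome2_mid (a point): Domed support, alike to dome0, same point and axes. All three domed supports are always there, standing on the bench at the start.
- dish0_mid (a point): Silver dish, loose, 92 mm across, 42 mm high, 0.1 to 0.17 kg, lying bottom up. Rim 92 mm across; 3 mm wall sloping in to 77 mm; flat bottom, inner face 20 mm and outer face 24 mm above the rim; foot ring 42 mm across standing 18 mm above the outer face (grip it there). Point: on the axis, half-way up, 21 mm above the rim. z: its axis, up when bottom up. None if absent.
- dish1_mid (a point): Silver dish, alike to dish0, same point and axes. Two or three dishes are there, bottom up on the bench at the start; None if absent. Dishes and domed supports start mixed, on both sides of the stand.
- dish2_mid (a point): Silver dish, alike to dish0, same point and axes. Two or three dishes are there, bottom up on the bench at the start; None if absent. Dishes and domed supports start mixed, on both sides of the stand.
- flat0_mid (a point): Flat-topped support, loose, 52 mm tall, 0.3 to 0.5 kg, at the start seated in pocket0: hexagonal foot as dome0, neck 32 mm across, round flat head 50 mm across from 34 to 52 mm above the underside. Point: on the axis, half-way up, 26 mm above the underside. Two or three are there; None if absent.
- flat1_mid (a point): Flat-topped support, loose, 52 mm tall, 0.3 to 0.5 kg, at the start seated in pocket1: hexagonal foot as dome0, neck 32 mm across, round flat head 50 mm across from 34 to 52 mm above the underside. Point: on the axis, half-way up, 26 mm above the underside. Two or three are there; None if absent.
- flat2_mid (a point): Flat-topped support, loose, 52 mm tall, 0.3 to 0.5 kg, at the start seated in pocket2: hexagonal foot as dome0, neck 32 mm across, round flat head 50 mm across from 34 to 52 mm above the underside. Point: on the axis, half-way up, 26 mm above the underside. Two or three are there; None if absent.
- tray_in (a point): Shallow open sheet-metal tray, fixed, between the robot and the stand: 112 mm (its x) by 205 mm (its y) outside, walls 4 mm thick and 18 mm high. Point: centre of its inner floor, 4 mm above the bench. Empty at the start.
- tin_mid (a point): Bystander: round brass tin, 49 mm across, 26 mm tall, on the bench beside the tray; point half-way up.
- block_mid (a point): Bystander: square steel bench block, 46 x 46 x 22 mm, on the bench beside the tray; point half-way up.
Things that resemble listed ones, but are neither listed nor needed, are in the scene too. Leave any blue or purple look-alike of the part that bears flat1_mid alone.

How it is judged:
By the outcome, as a careful person would: the job done as asked, in the order asked, and still so for the second after the job is handed in, with the robot touching nothing.
Of flat0, flat1, flat2 only 2 to 3 are there at a start; the rules pass over those that are not, and their reading is None.
Of dish0, dish1, dish2 only 2 to 3 are there at a start; the rules pass over those that are not, and their reading is None.
At some moment in a run one of dome0, dome1, dome2 may be knocked a few centimetres aside while the robot is not near it.
It also fails if it takes over 210 s, if anything falls off the work surface, if the arm or the gripper's body presses on something with over 40 N, if the wrist force passes 120 N, or if a joint passes its speed limit or range.

ROBOT

A 6-joint arm with a two-finger parallel gripper is mounted at the origin on the work surface. World frame = base frame: x ahead of the robot, y to its left, z up, the work surface at z = 0. Lengths are in m, angles in rad, forces in N, time in s.
With the tool pointing down it reaches from about 0.375 to 0.975 m from the base axis. Payload 3.8 kg.
Tool frame: the origin (TCP) lies midway between the tips of the shut fingers; the grasp point (between the pads) lies 19 mm behind it; x points along the fingers, z is the direction in which the jaws open and shut, and the axes are right-handed (so a half turn about x gives the same grasp; the last joint's range is limited). The gripper opens to 85 mm and grips with 20 to 120 N. Pads are 22 mm wide; open, the fingers measure 114 mm over their backs; the gripper's body (76 mm by 85 mm) begins 54 mm behind the grasp point. The pads swing forward as they close: fully open they stand 13 mm farther back than shut.
Start: joints at [-1.321, 0.264, 1.604, -0, 1.274, -0.037], TCP at [0.191, -0.647, 0.231] pointing down, gripper open.
Joint ranges: [-2.63, 2.63], [-0.94, 2.18], [0.31, 2.57], [-1.31, 4.45], [0, 2.66], [-2.55, 2.55]. Speed limits (rad/s): [2.57, 2.57, 3.14, 3.14, 3.14, 3.14].

INTERFACE

Orientations are given as a rotation vector (axis times angle).
In Python, from workcell import * gives the robot as it stands. The module is installed in compiled form; this text tells all that it offers.
- The arm moves only by the tool carry_out, never from a script. Its arguments are lists of equal length, an entry for each row: "offset": the shift along the tool's x, y, z in cm, a list of three; "delta_rot": the turn, a rotation vector about the tool's x, y, z in degrees, a list of three. A call has exactly 5 rows; each row shifts and turns the commanded pose from where the row before left it, along the tool's axes as they then stand; what a row does not reach is not made up. A row lasts 1/12 s, in which the tool goes at most 41.7 mm and 7.16 degrees, less where a joint would pass 70% of its speed; a pose out of reach is approached as far as the arm can. A call is refused whole if a number of a shift passes 4.17 or a number of a turn 7.16, either way. A call with a gripper value outside its range is refused whole. "fingers" is the opening, from -1 (shut) to 1 (fully open), set as the call begins (left out, the last holds). The fingers move at their own pace and stop on an object; "newtons" is the grip in N (left out, the last holds). Time passes only in rows, so rows that do not move let the fingers close, or fill a call up. It gives the time, the measured TCP pose, the force and the opening at its end, in the units of the state.
- read_state(): the state, without advancing time (a new reading comes with each control period).
- read_camera(name): name is "scene" or "top"; returns (picture, depth): 420x560x3 uint8, red, green, blue; 420x560 float32, m along the optical axis (not along the pixel's ray), 0 where there is no reading.
- get_calibration(name): a dict with "fx", "fy", "cx", "cy" (pixels), "R" (3x3) and "t" (3): a world point X has camera coordinates R X + t. Camera axes: x right, y down, z forward; pixel columns grow to the right and rows downward; lengths in m; the calibration is good to about 2 mm. A picture is of the moment at which its call begins. get_calibration takes no time and is no camera call.
- finish_job(): hands the job in, once; it reports no verdict.
The state is a dict: "time": time; "q": joint angles; "joint_vel": joint speeds; "joint_torque": joint torques, N m; "tool_pos": TCP position; "tcp_rot": TCP orientation; "wrist_force": force on the tool from outside, world axes, zero at the start; "torque": the same for the moment, N m; "width": opening from 0.0 (shut) to 1.0 (fully open).
Only numpy, scipy, OpenCV 4.12 (cv2) and the standard library are available. Lean on these libraries where they do the work, as an engineer would, in place of code of your own. Each camera call takes 0.05 s, during which the arm holds its last target. There are 200 camera calls.

## Working session

There is one attempt and no reset: what is moved stays moved. The work goes in short steps, Python scripts to look and compute and a tool call to move; the robot and the scene stay as the last step left them, time stands still between calls to the robot, and variables do not carry over. Pictures are saved under pics/ and viewed, about 12 in all and at most 16, crops included, and the job is handed in when it is done.

Besides the shell and the picture viewer there is one more tool, called after ">>>" as name(argument=value, ...) on one line, values as JSON. carry_out: Moves the arm, as the interface text tells. Its arguments: {"type":"object","properties":{"offset":{"type":"array"},"delta_rot":{"type":"array"},"fingers":{"type":"number"},"newtons":{"type":"number"}},"required":["offset","delta_rot"]}

```bash
mkdir -p pics; python3 - <<'E'
from workcell import *
import cv2,numpy as np
s=read_state();print(s)
for n in("scene","top"):
    p,d=read_camera(n);c=get_calibration(n);print(n,{k:np.round(v,3).tolist() for k,v in c.items()})
    cv2.imwrite(f"pics/{n}0.png",cv2.resize(p[:,:,::-1],(784,588)));np.savez(f"{n}0.npz",p=p,d=d)
E
```

```text
{'time': 0.0, 'q': array([-1.32089652e+00,  2.64790870e-01,  1.60540370e+00, -3.29271639e-05,
        1.27367340e+00, -3.68961449e-02]), 'joint_vel': array([ 0.00158761, -0.0011888 ,  0.0008081 ,  0.00155638,  0.00103915,
       -0.00109614]), 'joint_torque': array([-1.42369005e-03, -5.15115058e+01, -3.67310643e+01, -2.21245136e-05,
        1.29829219e-02,  2.48039652e-05]), 'tool_pos': array([ 0.19075186, -0.64671685,  0.22992056]), 'tcp_rot': array([ 0.99680105,  1.33317287, -0.99446616]), 'wrist_force': array([-0.41187194,  0.23048387,  0.21592361]), 'torque': array([ 0.02367255, -0.01448978, -0.0130768 ]), 'width': 1.0030481008513883}
scene {'fx': 451.606, 'fy': 451.606, 'cx': 277.198, 'cy': 209.59, 'R': [[0.745, 0.667, -0.009], [0.554, -0.626, -0.549], [-0.372, 0.404, -0.836]], 't': [-0.407, -0.261, 1.339]}
top {'fx': 403.009, 'fy': 403.009, 'cx': 283.341, 'cy': 207.988, 'R': [[-0.002, -1.0, -0.005], [-0.983, 0.002, -0.186], [0.186, 0.005, -0.983]], 't': [0.004, 0.524, 0.915]}
```

View pics/top0.png

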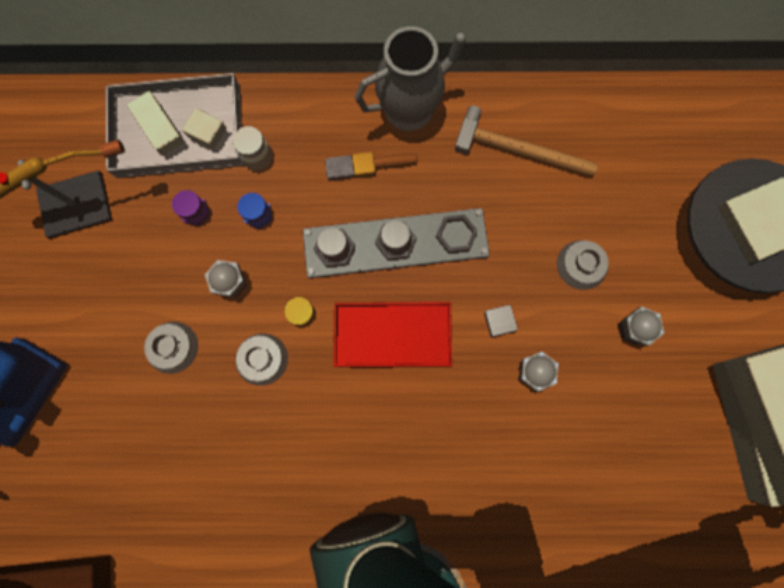

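View pics/scene0.png

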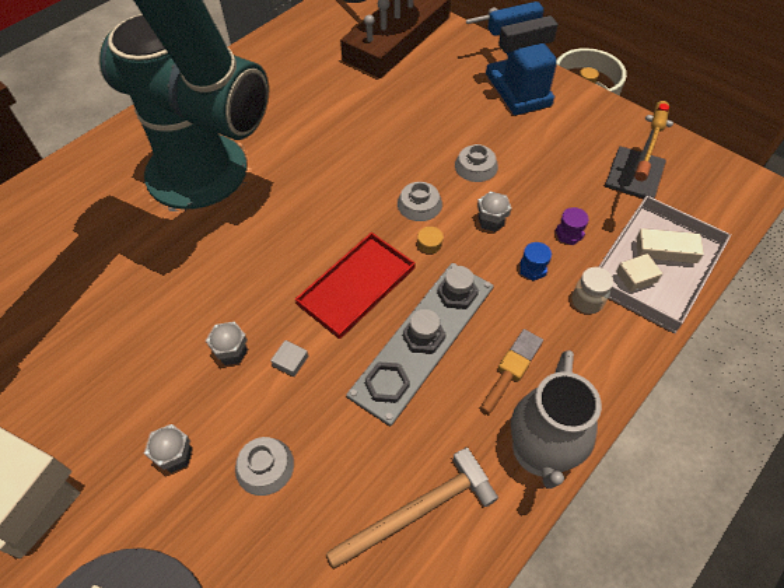

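Top view: two flat-topped supports in the left and middle sockets (335,240), (396,236), with the right socket empty (457,234). Domes are at (225,278), (540,370) and (643,326), and dishes at (170,347), (261,358) and (584,263). The red tray is at (393,335). The blue and purple look-alikes stand at (252,208) and (187,206), and the cream one at (250,143).

```bash
cat > h.py <<'E'
from workcell import *
import cv2,numpy as np
from scipy.spatial.transform import Rotation as R
from scipy.optimize import least_squares
def cloud(n,pd=None):
    p,d=pd if pd else read_camera(n);c=get_calibration(n)
    v,u=np.mgrid[:420,:560];X=np.stack([(u-c["cx"])/c["fx"]*d,(v-c["cy"])/c["fy"]*d,d],-1)
    W=(X-np.array(c["t"]))@np.array(c["R"]);W[d==0]=np.nan
    return W,p
def near(W,xy,r,z0,z1):
    P=W.reshape(-1,3);m=(np.hypot(P[:,0]-xy[0],P[:,1]-xy[1])<r)&(P[:,2]>z0)&(P[:,2]<z1);return P[m]
def hull_c(P):
    h=cv2.convexHull((P[:,:2]*1000).astype(np.float32));(c,r)=cv2.minEnclosingCircle(h);return np.array(c)/1000,r
def sphere(P,r=.028):
    f=lambda q:np.linalg.norm(P-q,axis=1)-r
    s=least_squares(f,np.r_[P[:,:2].mean(0),P[:,2].max()-r],loss="soft_l1",f_scale=.001);return s.x,np.sqrt(np.mean(s.fun**2))
def circ(P):
    A=np.c_[2*P[:,:2],np.ones(len(P))];s=np.linalg.lstsq(A,(P[:,:2]**2).sum(1),rcond=None)[0];return s[:2],np.sqrt(s[2]+s[0]**2+s[1]**2)
def tool():
    s=read_state();M=R.from_rotvec(s["tcp_rot"]).as_matrix();return s,np.array(s["tool_pos"]),M
def plan(x,y,z,yaw=None):
    """turn about tool x (deg), then shift in tool axes (cm); yaw of jaw axis in deg, mod 180"""
    s,t,M=tool();a=np.degrees(np.arctan2(M[1,2],M[0,2]))
    dy=0 if yaw is None else (yaw-a+90)%180-90
    M2=R.from_euler("z",dy,degrees=True).as_matrix()@M
    print("t %.1f tcp"%s["time"],t.round(4),"jaw %.1f"%a,"tilt",M[:,0].round(3),"q6 %.2f w %.3f F"%(s["q"][5],s["width"]),s["wrist_force"].round(1))
    print("  turn x: %.1f  shift(cm):"%(-dy),(M2.T@(np.array([x,y,z])-t)*100).round(2))
E
cat > m.py <<'E'
from h import *
pt=np.load("top0.npz");ps=np.load("scene0.npz")
Wt,_=cloud("top",(pt["p"],pt["d"]));Ws,_=cloud("scene",(ps["p"],ps["d"]))
g=lambda u,v:Wt[int(v/1.4),int(u/1.4)]
print("bench z",np.nanmedian(Wt[270:300,180:330,2]),np.nanmedian(near(Ws,(.5,-.2),.05,-.02,.02)[:,2]))
def hexyaw(P,c):  # 6th harmonic of the outline, deg of a flat normal mod 60
    h=P[:,:2]-c;th=np.arctan2(h[:,1],h[:,0]);r=np.hypot(*h.T)
    b=((th+np.pi)/(2*np.pi)*48).astype(int)%48
    m=np.array([r[b==i].max() if (b==i).any() else np.nan for i in range(48)]);a=-np.pi+(np.arange(48)+.5)*2*np.pi/48;k=~np.isnan(m)
    s=np.sum((m[k]-m[k].mean())*np.exp(6j*a[k]));return (np.degrees(np.angle(s))/6+30)%60,k.sum()
for n,uv in dict(domeA=(225,278),domeB=(540,370),domeC=(643,326)).items():
    c0=g(*uv)
    for W in(Wt,Ws):
        P=near(W,c0,.045,.055,.09);c,e=sphere(P);Q=near(W,c,.045,.044,.055)
        print(n,c.round(4),"rms %.4f"%e,len(P),"flatyaw",hexyaw(Q,c[:2]),"top",P[:,2].max().round(4))
for n,uv in dict(dishA=(170,347),dishB=(261,358),dishC=(584,263)).items():
    c0=g(*uv)
    for W in(Wt,Ws):
        P=near(W,c0,.06,.037,.05);print(n,hull_c(P),circ(P),P[:,2].max().round(4),len(P))
for n,uv in dict(flat2=(333,240),flat1=(396,235)).items():
    c0=g(*uv)
    for W in(Wt,Ws):
        P=near(W,c0,.04,.06,.07);print(n,hull_c(P),P[:,:2].mean(0).round(4),np.median(P[:,2]).round(4),len(P))
c0=g(457,234)
for W in(Wt,Ws):
    P=near(W,c0,.045,.022,.03);print("sock0",hull_c(P),circ(P),len(P))
    P=near(W,g(396,235),.2,.008,.0155);r=cv2.minAreaRect((P[:,:2]*1000).astype(np.float32));print("stand",r)
hsv=cv2.cvtColor(pt["p"],cv2.COLOR_RGB2HSV);m=((hsv[...,0]<6)|(hsv[...,0]>174))&(hsv[...,1]>200)&(hsv[...,2]>120)
n,l,st,ce=cv2.connectedComponentsWithStats(m.astype(np.uint8));i=1+st[1:,4].argmax();P=Wt[l==i];P=P[~np.isnan(P[:,0])];print("tray",cv2.minAreaRect((P[:,:2]*1000).astype(np.float32)))
for n,uv in dict(tin=(299,311),block=(501,321)).items():print(n,g(*uv))
plan(.5,0,.2,0)
E
python3 m.py
```

```text
bench z 0.000987194229366456 0.0002236157979450349
domeA [0.5506 0.3    0.0428] rms 0.0015 342 flatyaw (np.float64(50.6541128476121), np.int64(46)) top 0.0752
domeA [0.5509 0.3017 0.0423] rms 0.0017 210 flatyaw (np.float64(50.67337749223846), np.int64(38)) top 0.0728
domeB [ 0.3903 -0.2342  0.0431] rms 0.0014 391 flatyaw (np.float64(22.274181889546625), np.int64(48)) top 0.0738
domeB [ 0.3901 -0.232   0.0419] rms 0.0015 311 flatyaw (np.float64(22.984826637694916), np.int64(48)) top 0.0736
domeC [ 0.4655 -0.4147  0.0431] rms 0.0015 386 flatyaw (np.float64(36.3103415917901), np.int64(47)) top 0.0757
domeC [ 0.4655 -0.4128  0.042 ] rms 0.0014 416 flatyaw (np.float64(38.32342472200064), np.int64(48)) top 0.0723
dishA (array([0.43508511, 0.40067764]), 21.679201126098633) (array([0.43558214, 0.39990893]), np.float64(0.019352867141514317)) 0.0459 102
dishA (array([0.43864456, 0.40255038]), 23.65195083618164) (array([0.43702779, 0.40150954]), np.float64(0.019609225930705316)) 0.0456 64
dishB (array([0.41436981, 0.24125186]), 21.223064422607422) (array([0.4142026 , 0.24037858]), np.float64(0.
[... 921 characters left out ...]
334)) 230
stand ((607.822265625, 3.6610870361328125), (366.8883972167969, 332.407470703125), 2.8998701572418213)
sock0 (array([ 0.63699298, -0.10215371]), 36.6945915222168) (array([ 0.63678688, -0.10247861]), np.float64(0.030899072644372003)) 273
stand ((613.0784912109375, 10.400985717773438), (332.3227844238281, 369.9146423339844), 71.44720458984375)
tray ((455.4306640625, 11.064353942871094), (110.28507232666016, 203.65745544433594), 0.1335114687681198)
tin [0.49445257 0.17432583 0.02526455]
block [ 0.47707223 -0.17675121  0.02068869]
t 0.1 tcp [ 0.1908 -0.6468  0.2301] jaw -73.6 tilt [-0.     0.002 -1.   ] q6 -0.04 w 1.003 F [-0.  -0.4  0.3]
  turn x: -73.6  shift(cm): [ 2.95 64.68 30.93]
```

>>> carry_out(offset=[[0,0,0],[0,0,0],[0,0,0],[0,0,0],[0,0,0]], delta_rot=[[-5.4,0,0],[-5.4,0,0],[-5.4,0,0],[-5.4,0,0],[-5.4,0,0]], fingers=1)

```text
time: 0.52
tool_pos: [0.1908, -0.647, 0.2305]
tcp_rot: [0.632, 1.478, -0.631]
wrist_force: [0.7, -0.4, -0.4]
width: 1.001
```

>>> carry_out(offset=[[0,0,0],[0,0,0],[0,0,0],[0,0,0],[0,0,0]], delta_rot=[[-5.4,0,0],[-5.4,0,0],[-5.4,0,0],[-5.4,0,0],[-5.4,0,0]])

```text
time: 0.93
tool_pos: [0.1908, -0.647, 0.2305]
tcp_rot: [0.265, 1.555, -0.263]
wrist_force: [-0.8, 0.7, -0.5]
width: 1.001
```

>>> carry_out(offset=[[0,0,0],[0,0,0],[0,0,0],[0,0,0],[0,0,0]], delta_rot=[[-5.3,0,0],[-5.3,0,0],[-5.3,0,0],[-5.3,0,0],[-5.3,0,0]])

```text
time: 1.35
tool_pos: [0.1908, -0.647, 0.2305]
tcp_rot: [-0.098, 1.569, 0.1]
wrist_force: [-0.2, 1.2, 0.3]
width: 0.997
```

>>> carry_out(offset=[[0.5,3,2.5],[0.5,3,2.5],[0.5,3,2.5],[0.5,3,2.5],[0.5,3,2.5]], delta_rot=[[0,0,0],[0,0,0],[0,0,0],[0,0,0],[0,0,0]])

```text
time: 1.77
tool_pos: [0.2973, -0.4815, 0.2054]
tcp_rot: [-0.094, 1.569, 0.095]
wrist_force: [0.1, -0.9, -0.1]
width: 1.0
```

>>> carry_out(offset=[[0.5,3,2.5],[0.5,3,2.5],[0.5,3,2.5],[0.5,3,2.5],[0.5,3,2.5]], delta_rot=[[0,0,0],[0,0,0],[0,0,0],[0,0,0],[0,0,0]])

```text
time: 2.18
tool_pos: [0.4033, -0.3175, 0.1807]
tcp_rot: [-0.095, 1.569, 0.095]
wrist_force: [0.3, -0.5, 0.3]
width: 0.999
```

>>> carry_out(offset=[[0.5,3,2.5],[0.5,3,2.5],[0.5,3,2.5],[0.5,3,2.5],[0.5,3,2.5]], delta_rot=[[0,0,0],[0,0,0],[0,0,0],[0,0,0],[0,0,0]])

```text
time: 2.6
tool_pos: [0.5093, -0.1535, 0.1558]
tcp_rot: [-0.095, 1.569, 0.095]
wrist_force: [0.8, -0.5, -0.0]
width: 0.996
```

>>> carry_out(offset=[[0.5,3,2.5],[0.5,3,2.5],[0.5,3,2.5],[0.5,3,2.5],[0,0,0]], delta_rot=[[0,0,0],[0,0,0],[0,0,0],[0,0,0],[0,0,0]])

```text
time: 3.02
tool_pos: [0.596, -0.0186, 0.135]
tcp_rot: [-0.096, 1.568, 0.101]
wrist_force: [0.7, -0.3, 0.6]
width: 1.0
```

```bash
python3 -c "
from h import *
plan(.6237,.0057,.034,6.7)"
```

```text
t 3.0 tcp [ 0.596  -0.0186  0.135 ] jaw 7.2 tilt [ 0.     0.003 -1.   ] q6 -0.20 w 1.000 F [ 0.7 -0.3  0.6]
  turn x: 0.5  shift(cm): [10.11  2.07  3.03]
```

>>> carry_out(offset=[[0,1,1.5],[0,1.07,1.53],[2.5,0,0],[2.5,0,0],[2,0,0]], delta_rot=[[0.5,0,0],[0,0,0],[0,0,0],[0,0,0],[0,0,0]])

```text
time: 3.43
tool_pos: [0.6207, -0.0001, 0.0647]
tcp_rot: [-0.089, 1.57, 0.089]
wrist_force: [-0.2, 0.0, -0.0]
width: 1.001
```

>>> carry_out(offset=[[1.5,0,0],[1,0,0],[0.6,0,0],[0,0,0],[0,0,0]], delta_rot=[[0,0,0],[0,0,0],[0,0,0],[0,0,0],[0,0,0]])

```text
time: 3.85
tool_pos: [0.6216, -0.0004, 0.0356]
tcp_rot: [-0.088, 1.569, 0.088]
wrist_force: [-0.2, 0.4, -0.5]
width: 1.002
```

>>> carry_out(offset=[[0,0,0],[0,0,0],[0,0,0],[0,0,0],[0,0,0]], delta_rot=[[0,0,0],[0,0,0],[0,0,0],[0,0,0],[0,0,0]], fingers=-1, newtons=50)

```text
time: 4.27
tool_pos: [0.6235, -0.0002, 0.0372]
tcp_rot: [-0.088, 1.564, 0.088]
wrist_force: [2.3, 0.6, 5.4]
width: 0.568
```

>>> carry_out(offset=[[0,0,0],[0,0,0],[0,0,0],[0,0,0],[0,0,0]], delta_rot=[[0,0,0],[0,0,0],[0,0,0],[0,0,0],[0,0,0]])

```text
time: 4.68
tool_pos: [0.6235, -0.0002, 0.0372]
tcp_rot: [-0.088, 1.565, 0.088]
wrist_force: [3.0, -0.7, 5.3]
width: 0.568
```

>>> carry_out(offset=[[0,0,0],[0,0,0],[0,0,0],[0,0,0],[0,0,0]], delta_rot=[[0,0,0],[0,0,0],[0,0,0],[0,0,0],[0,0,0]])

```text
time: 5.1
tool_pos: [0.6235, -0.0002, 0.0372]
tcp_rot: [-0.088, 1.565, 0.088]
wrist_force: [1.7, 0.5, 6.5]
width: 0.566
```

```bash
python3 -c "
from h import *
plan(.6237,.0057,.034,6.7)
plan(.4555,-.038,.1,6.7)"
```

```text
t 5.1 tcp [ 6.235e-01 -2.000e-04  3.720e-02] jaw 6.4 tilt [ 0.004 -0.    -1.   ] q6 -0.15 w 0.566 F [1.7 0.5 6.5]
  turn x: -0.3  shift(cm): [0.32 0.59 0.09]
t 5.1 tcp [ 6.235e-01 -2.000e-04  3.720e-02] jaw 6.4 tilt [ 0.004 -0.    -1.   ] q6 -0.15 w 0.566 F [1.7 0.5 6.5]
  turn x: -0.3  shift(cm): [ -6.35  -1.8  -17.1 ]
```

>>> carry_out(offset=[[-1,0,0],[-2,0,0],[-2,0,0],[-2,0,0],[0,0,0]], delta_rot=[[0,0,0],[0,0,0],[0,0,0],[0,0,0],[0,0,0]])

```text
time: 5.52
tool_pos: [0.623, -0.0003, 0.1084]
tcp_rot: [-0.089, 1.565, 0.088]
wrist_force: [1.7, -0.2, -3.0]
width: 0.565
```

>>> carry_out(offset=[[0,-0.4,-3.4],[0,-0.4,-3.4],[0,-0.4,-3.4],[0,-0.4,-3.4],[0,-0.4,-3.4]], delta_rot=[[0,0,0],[0,0,0],[0,0,0],[0,0,0],[0,0,0]])

```text
time: 5.93
tool_pos: [0.4509, -0.039, 0.1027]
tcp_rot: [-0.088, 1.574, 0.089]
wrist_force: [-0.5, -0.4, -3.1]
width: 0.564
```

>>> carry_out(offset=[[0,0,0],[0,0,0],[0,0,0],[0,0,0],[0,0,0]], delta_rot=[[0,0,0],[0,0,0],[0,0,0],[0,0,0],[0,0,0]])

```text
time: 6.35
tool_pos: [0.4558, -0.039, 0.1053]
tcp_rot: [-0.088, 1.568, 0.088]
wrist_force: [0.7, 0.0, -4.3]
width: 0.566
```

```bash
python3 -c "
from h import *
plan(.4555,-.040,.0295,6.7)
p,d=read_camera('scene');cv2.imwrite('pics/s1.png',p[60:340,140:470,::-1])"
```

```text
t 6.3 tcp [ 0.4558 -0.039   0.1053] jaw 6.5 tilt [ 0. -0. -1.] q6 -0.25 w 0.566 F [ 0.7  0.  -4.3]
  turn x: -0.2  shift(cm): [ 7.58 -0.1  -0.04]
```

View pics/s1.png

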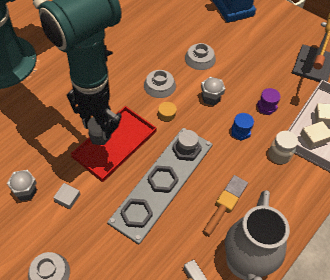

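The flat support is held over the tray (103,130) and sockets 1 and 0 are empty. I'll lower it.

>>> carry_out(offset=[[2.5,0,0],[2.5,0,0],[1.2,0,0],[0.6,0,0],[0,0,0]], delta_rot=[[0,0,0],[0,0,0],[0,0,0],[0,0,0],[0,0,0]])

```text
time: 6.82
tool_pos: [0.4538, -0.0388, 0.0357]
tcp_rot: [-0.088, 1.572, 0.089]
wrist_force: [-0.5, -0.2, -4.0]
width: 0.564
```

>>> carry_out(offset=[[0.3,0,0],[0.3,0,0],[0.15,0,0],[0,0,0],[0,0,0]], delta_rot=[[0,0,0],[0,0,0],[0,0,0],[0,0,0],[0,0,0]])

```text
time: 7.23
tool_pos: [0.4551, -0.0392, 0.0303]
tcp_rot: [-0.088, 1.568, 0.088]
wrist_force: [-0.4, 0.1, -3.5]
width: 0.568
```

>>> carry_out(offset=[[0,0,0],[0,0,0],[0,0,0],[0,0,0],[0,0,0]], delta_rot=[[0,0,0],[0,0,0],[0,0,0],[0,0,0],[0,0,0]], fingers=1)

```text
time: 7.65
tool_pos: [0.4552, -0.0392, 0.0302]
tcp_rot: [-0.088, 1.568, 0.088]
wrist_force: [0.1, 0.4, 1.1]
width: 1.0
```

>>> carry_out(offset=[[-0.5,0,0],[-2.5,0,0],[-3,0,0],[-3,0,0],[0,0,0]], delta_rot=[[0,0,0],[0,0,0],[0,0,0],[0,0,0],[0,0,0]])

```text
time: 8.07
tool_pos: [0.4595, -0.0397, 0.1264]
tcp_rot: [-0.09, 1.558, 0.086]
wrist_force: [2.0, 0.2, 0.3]
width: 1.004
```

```bash
python3 -c "
from h import *
plan(.6109,.1149,.034,6.7)"
```

```text
t 8.1 tcp [ 0.4595 -0.0397  0.1264] jaw 6.4 tilt [ 0.011 -0.002 -1.   ] q6 -0.25 w 1.004 F [2.  0.2 0.3]
  turn x: -0.3  shift(cm): [ 9.39 13.62 16.74]
```

>>> carry_out(offset=[[0,2.27,2.83],[0,2.27,2.83],[0,2.27,2.83],[0,2.27,2.83],[0,2.27,2.83]], delta_rot=[[0,0,0],[0,0,0],[0,0,0],[0,0,0],[0,0,0]])

```text
time: 8.48
tool_pos: [0.5836, 0.0909, 0.1199]
tcp_rot: [-0.088, 1.569, 0.088]
wrist_force: [0.3, -0.6, -0.2]
width: 0.998
```

>>> carry_out(offset=[[0,2.27,2.83],[2,0,0],[2,0,0],[0,0,0],[0,0,0]], delta_rot=[[0,0,0],[0,0,0],[0,0,0],[0,0,0],[0,0,0]])

```text
time: 8.9
tool_pos: [0.6064, 0.1152, 0.0781]
tcp_rot: [-0.089, 1.573, 0.088]
wrist_force: [-0.2, 0.5, 0.0]
width: 1.002
```

>>> carry_out(offset=[[0,0,0],[0,0,0],[0,0,0],[0,0,0],[0,0,0]], delta_rot=[[0,0,0],[0,0,0],[0,0,0],[0,0,0],[0,0,0]])

```text
time: 9.32
tool_pos: [0.6086, 0.1151, 0.0808]
tcp_rot: [-0.088, 1.567, 0.088]
wrist_force: [0.3, -0.6, -0.1]
width: 1.002
```

```bash
python3 -c "
from h import *
plan(.6109,.1149,.034,6.7)"
```

```text
t 9.3 tcp [0.6086 0.1151 0.0808] jaw 6.4 tilt [ 0.002  0.    -1.   ] q6 0.03 w 1.002 F [ 0.3 -0.6 -0.1]
  turn x: -0.3  shift(cm): [ 4.68 -0.05  0.22]
```

>>> carry_out(offset=[[2,0,0.2],[1.5,0,0],[0.8,0,0],[0.4,0,0],[0,0,0]], delta_rot=[[0,0,0],[0,0,0],[0,0,0],[0,0,0],[0,0,0]])

```text
time: 9.73
tool_pos: [0.6093, 0.1153, 0.0318]
tcp_rot: [-0.088, 1.571, 0.088]
wrist_force: [-0.1, -1.0, 0.7]
width: 0.997
```

>>> carry_out(offset=[[0,0,0],[0,0,0],[0,0,0],[0,0,0],[0,0,0]], delta_rot=[[0,0,0],[0,0,0],[0,0,0],[0,0,0],[0,0,0]], fingers=-1)

```text
time: 10.15
tool_pos: [0.6112, 0.1157, 0.0342]
tcp_rot: [-0.088, 1.567, 0.088]
wrist_force: [-0.3, -0.5, 4.5]
width: 0.568
```

>>> carry_out(offset=[[0,0,0],[0,0,0],[0,0,0],[0,0,0],[0,0,0]], delta_rot=[[0,0,0],[0,0,0],[0,0,0],[0,0,0],[0,0,0]])

```text
time: 10.57
tool_pos: [0.6112, 0.1157, 0.0342]
tcp_rot: [-0.088, 1.567, 0.088]
wrist_force: [-0.3, -0.2, 6.9]
width: 0.569
```

>>> carry_out(offset=[[-1,0,0],[-2,0,0],[-2,0,0],[-2,0,0],[0,0,0]], delta_rot=[[0,0,0],[0,0,0],[0,0,0],[0,0,0],[0,0,0]])

```text
time: 10.98
tool_pos: [0.6126, 0.1159, 0.1069]
tcp_rot: [-0.088, 1.563, 0.089]
wrist_force: [2.1, 0.4, -3.1]
width: 0.565
```

>>> carry_out(offset=[[0,-0.7,-3.2],[0,-0.7,-3.2],[0,-0.7,-3.2],[0,-0.7,-3.2],[0,-0.7,-3.2]], delta_rot=[[0,0,0],[0,0,0],[0,0,0],[0,0,0],[0,0,0]])

```text
time: 11.4
tool_pos: [0.4519, 0.0623, 0.1009]
tcp_rot: [-0.088, 1.572, 0.088]
wrist_force: [-1.3, -0.8, -2.7]
width: 0.57
```

>>> carry_out(offset=[[0,0,0],[0,0,0],[0,0,0],[0,0,0],[0,0,0]], delta_rot=[[0,0,0],[0,0,0],[0,0,0],[0,0,0],[0,0,0]])

```text
time: 11.82
tool_pos: [0.4562, 0.063, 0.103]
tcp_rot: [-0.088, 1.568, 0.088]
wrist_force: [-0.9, -0.9, -4.4]
width: 0.57
```

```bash
python3 -c "
from h import *
plan(.4555,.062,.0285,6.7)"
```

```text
t 11.8 tcp [0.4562 0.063  0.103 ] jaw 6.4 tilt [ 0.001  0.    -1.   ] q6 -0.03 w 0.570 F [-0.9 -0.9 -4.4]
  turn x: -0.3  shift(cm): [ 7.45 -0.09 -0.09]
```

>>> carry_out(offset=[[2.5,0,0],[2.5,0,0],[1.2,0,0],[0.6,0,0],[0,0,0]], delta_rot=[[0,0,0],[0,0,0],[0,0,0],[0,0,0],[0,0,0]])

```text
time: 12.23
tool_pos: [0.4543, 0.0629, 0.0332]
tcp_rot: [-0.088, 1.572, 0.088]
wrist_force: [-0.5, 0.3, -3.6]
width: 0.566
```

>>> carry_out(offset=[[0.3,0,0],[0.3,0,0],[0.2,0,0],[0,0,0],[0,0,0]], delta_rot=[[0,0,0],[0,0,0],[0,0,0],[0,0,0],[0,0,0]])

```text
time: 12.65
tool_pos: [0.4554, 0.0628, 0.0273]
tcp_rot: [-0.088, 1.568, 0.088]
wrist_force: [-0.0, 0.1, -3.7]
width: 0.565
```

>>> carry_out(offset=[[0,0,0],[0,0,0],[0,0,0],[0,0,0],[0,0,0]], delta_rot=[[0,0,0],[0,0,0],[0,0,0],[0,0,0],[0,0,0]], fingers=1)

```text
time: 13.07
tool_pos: [0.4555, 0.0628, 0.0272]
tcp_rot: [-0.088, 1.568, 0.088]
wrist_force: [0.1, -0.7, -0.2]
width: 1.002
```

>>> carry_out(offset=[[-0.5,0,0],[-2.5,0,0],[-3,0,0],[-3,0,0],[-2,0,0]], delta_rot=[[0,0,0],[0,0,0],[0,0,0],[0,0,0],[0,0,0]])

```text
time: 13.48
tool_pos: [0.4563, 0.0629, 0.14]
tcp_rot: [-0.088, 1.566, 0.088]
wrist_force: [1.3, 0.1, -0.1]
width: 1.0
```

>>> carry_out(offset=[[0,0,0],[0,0,0],[0,0,0],[0,0,0],[0,0,0]], delta_rot=[[-5.4,0,0],[-5.4,0,0],[-5.4,0,0],[0,0,0],[0,0,0]])

```text
time: 13.9
tool_pos: [0.455, 0.0628, 0.1371]
tcp_rot: [-0.308, 1.548, 0.308]
wrist_force: [0.6, 0.1, -0.5]
width: 1.004
```

```bash
cat >> h.py <<'E'
def dome(xy,z0=.055,cl=None):
    out=[]
    for n in("top","scene"):
        W,p=cl[n] if cl else cloud(n);P=near(W,xy,.05,z0,z0+.035)
        if len(P)>60:
            c,e=sphere(P);out.append(c);print("  dome",n,c.round(4),"rms %.4f"%e,len(P))
    return np.mean(out,0) if out else None
E
python3 -c "
from h import *
cl={n:cloud(n) for n in('top','scene')}
for q in((.390,-.233),(.4655,-.414),(.55,.301)):print(dome(q,cl=cl))
plan(.390,-.233,.1,22.6)
cv2.imwrite('pics/s2.png',cl['scene'][1][60:340,140:470,::-1])"
```

```text
dome top [ 0.3902 -0.2343  0.043 ] rms 0.0014 379
  dome scene [ 0.3903 -0.2323  0.0419] rms 0.0016 314
[ 0.39027329 -0.23329997  0.04248607]
  dome top [ 0.4659 -0.4146  0.0431] rms 0.0015 364
  dome scene [ 0.4657 -0.4127  0.0418] rms 0.0014 409
[ 0.46579042 -0.41363466  0.04244871]
  dome top [0.5507 0.3    0.0426] rms 0.0014 341
  dome scene [0.551  0.3014 0.0422] rms 0.0021 217
[0.55080914 0.30073977 0.04242625]
t 14.0 tcp [0.455  0.0628 0.1368] jaw 22.5 tilt [-0.  0. -1.] q6 -0.31 w 1.005 F [1.2 0.1 1.3]
  turn x: -0.1  shift(cm): [  3.68 -24.81 -17.37]
```

View pics/s2.png

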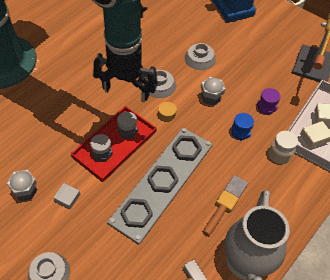

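Both flats stand in the tray (100,147), (127,122), and all three sockets are empty. On to the first dome.

>>> carry_out(offset=[[0,-3.1,-2.17],[0,-3.1,-2.17],[0,-3.1,-2.17],[0,-3.1,-2.17],[0,-3.1,-2.17]], delta_rot=[[0,0,0],[0,0,0],[0,0,0],[0,0,0],[0,0,0]])

```text
time: 14.42
tool_pos: [0.4139, -0.1234, 0.1368]
tcp_rot: [-0.309, 1.548, 0.309]
wrist_force: [1.3, 0.2, 0.3]
width: 1.003
```

>>> carry_out(offset=[[0,-3.1,-2.17],[0,-3.1,-2.17],[0,-3.1,-2.17],[1.5,0,0],[1.5,0,0]], delta_rot=[[0,0,0],[0,0,0],[0,0,0],[0,0,0],[0,0,0]])

```text
time: 14.83
tool_pos: [0.3907, -0.2361, 0.1076]
tcp_rot: [-0.307, 1.547, 0.303]
wrist_force: [-0.2, 0.4, 0.4]
width: 1.001
```

>>> carry_out(offset=[[0,0,0],[0,0,0],[0,0,0],[0,0,0],[0,0,0]], delta_rot=[[0,0,0],[0,0,0],[0,0,0],[0,0,0],[0,0,0]])

```text
time: 15.25
tool_pos: [0.3911, -0.2328, 0.1077]
tcp_rot: [-0.312, 1.547, 0.31]
wrist_force: [-0.4, 0.0, 0.4]
width: 1.0
```

```bash
python3 -c "
from h import *
plan(.3903,-.2333,.021,22.6)"
```

```text
t 15.2 tcp [ 0.3911 -0.2328  0.1077] jaw 22.7 tilt [ 0.001 -0.001 -1.   ] q6 -0.99 w 1.000 F [-0.4  0.   0.4]
  turn x: 0.1  shift(cm): [ 8.67  0.   -0.1 ]
```

>>> carry_out(offset=[[2.5,0,-0.1],[2.5,0,0],[2,0,0],[1.2,0,0],[0.5,0,0]], delta_rot=[[0,0,0],[0,0,0],[0,0,0],[0,0,0],[0,0,0]])

```text
time: 15.67
tool_pos: [0.3884, -0.2322, 0.0183]
tcp_rot: [-0.309, 1.55, 0.312]
wrist_force: [-1.0, 0.5, -0.5]
width: 1.001
```

>>> carry_out(offset=[[0,0,0],[0,0,0],[0,0,0],[0,0,0],[0,0,0]], delta_rot=[[0,0,0],[0,0,0],[0,0,0],[0,0,0],[0,0,0]])

```text
time: 16.08
tool_pos: [0.3902, -0.2339, 0.0209]
tcp_rot: [-0.311, 1.547, 0.309]
wrist_force: [-0.5, -0.2, 0.2]
width: 1.003
```

>>> carry_out(offset=[[0,0,0],[0,0,0],[0,0,0],[0,0,0],[0,0,0]], delta_rot=[[0,0,0],[0,0,0],[0,0,0],[0,0,0],[0,0,0]], fingers=-1, newtons=60)

```text
time: 16.5
tool_pos: [0.39, -0.2336, 0.0205]
tcp_rot: [-0.31, 1.547, 0.309]
wrist_force: [0.2, 1.1, 5.9]
width: 0.657
```

>>> carry_out(offset=[[0,0,0],[0,0,0],[0,0,0],[0,0,0],[0,0,0]], delta_rot=[[0,0,0],[0,0,0],[0,0,0],[0,0,0],[0,0,0]])

```text
time: 16.92
tool_pos: [0.39, -0.2336, 0.0205]
tcp_rot: [-0.31, 1.548, 0.309]
wrist_force: [0.7, 1.5, 5.8]
width: 0.656
```

```bash
python3 -c "
from h import *
plan(.3903,-.2333,.021,22.6)
print(dome((.3903,-.2333)))"
```

```text
t 16.9 tcp [ 0.39   -0.2336  0.0205] jaw 22.6 tilt [ 0.001 -0.    -1.   ] q6 -0.99 w 0.656 F [0.7 1.5 5.8]
  turn x: 0.0  shift(cm): [-0.05  0.01  0.04]
  dome top [ 0.4015 -0.2291  0.0765] rms 0.0058 137
  dome scene [ 0.3966 -0.2335  0.0827] rms 0.0094 279
[ 0.39901362 -0.23130255  0.07960896]
```

>>> carry_out(offset=[[-1,0,0],[-2,0,0],[-2.5,0,0],[-2.5,0,0],[-1,0,0]], delta_rot=[[0,0,0],[0,0,0],[0,0,0],[0,0,0],[0,0,0]])

```text
time: 17.43
tool_pos: [0.3901, -0.2339, 0.1123]
tcp_rot: [-0.312, 1.547, 0.308]
wrist_force: [0.6, -0.8, -4.1]
width: 0.658
```

>>> carry_out(offset=[[0,0,0],[0,0,0],[0,0,0],[0,0,0],[0,0,0]], delta_rot=[[3.2,0,0],[3.2,0,0],[3.2,0,0],[3.2,0,0],[3.1,0,0]])

```text
time: 17.85
tool_pos: [0.3881, -0.2325, 0.1084]
tcp_rot: [-0.089, 1.571, 0.091]
wrist_force: [0.6, -0.4, -5.0]
width: 0.659
```

>>> carry_out(offset=[[0,1,2.6],[0,1,2.6],[0,1,2.6],[0,1,2.6],[0,1,2.6]], delta_rot=[[0,0,0],[0,0,0],[0,0,0],[0,0,0],[0,0,0]])

```text
time: 18.27
tool_pos: [0.5122, -0.1673, 0.1082]
tcp_rot: [-0.091, 1.572, 0.093]
wrist_force: [-1.0, -0.4, -4.9]
width: 0.659
```

>>> carry_out(offset=[[0,1,2.6],[0,1,2.6],[0,1,2.6],[0,1,2.6],[0,1,2.6]], delta_rot=[[0,0,0],[0,0,0],[0,0,0],[0,0,0],[0,0,0]])

```text
time: 18.68
tool_pos: [0.6354, -0.1025, 0.1077]
tcp_rot: [-0.092, 1.572, 0.093]
wrist_force: [0.2, -0.1, -5.2]
width: 0.659
```

>>> carry_out(offset=[[0,0,0],[0,0,0],[0,0,0],[0,0,0],[0,0,0]], delta_rot=[[0,0,0],[0,0,0],[0,0,0],[0,0,0],[0,0,0]])

```text
time: 19.1
tool_pos: [0.6344, -0.104, 0.109]
tcp_rot: [-0.091, 1.571, 0.092]
wrist_force: [-0.4, 0.7, -4.9]
width: 0.66
```

```bash
python3 -c "
from h import *
plan(.6364,-.1035,.050,6.7)
for n in ('top','scene'):
  W,p=cloud(n)
  for z0 in (.0225,):
    P=near(W,(.6364,-.1035),.042,.0225,.03);print(n,circ(P),len(P),hull_c(P))
"
```

```text
t 19.1 tcp [ 0.6344 -0.104   0.109 ] jaw 6.7 tilt [-0.002  0.    -1.   ] q6 -0.32 w 0.660 F [-0.4  0.7 -4.9]
  turn x: -0.0  shift(cm): [5.9  0.02 0.22]Traceback (most recent call last):
  File "<string>", line 7, in <module>
    P=near(W,(.6364,-.1035),.042,.0225,.03);print(n,circ(P),len(P),hull_c(P))
                                                                   ~~~~~~^^^
  File "h.py", line 13, in hull_c
    h=cv2.convexHull((P[:,:2]*1000).astype(np.float32));(c,r)=cv2.minEnclosingCircle(h);return np.array(c)/1000,r
                                                              ~~~~~~~~~~~~~~~~~~~~~~^^^
cv2.error: OpenCV(4.12.0) /io/opencv/modules/imgproc/src/shapedescr.cpp:201: error: (-215:Assertion failed) count >= 0 && (depth == CV_32F || depth == CV_32S) in function 'minEnclosingCircle'
```

>>> carry_out(offset=[[2.5,0,0.22],[2,0,0],[1,0,0],[0.4,0,0],[0,0,0]], delta_rot=[[0,0,0],[0,0,0],[0,0,0],[0,0,0],[0,0,0]])

```text
time: 19.57
tool_pos: [0.6365, -0.1033, 0.0494]
tcp_rot: [-0.091, 1.572, 0.092]
wrist_force: [1.2, 0.1, -5.7]
width: 0.656
```

>>> carry_out(offset=[[0,0,0],[0,0,0],[0,0,0],[0,0,0],[0,0,0]], delta_rot=[[0,0,0],[0,0,0],[0,0,0],[0,0,0],[0,0,0]])

```text
time: 19.98
tool_pos: [0.6386, -0.1033, 0.0517]
tcp_rot: [-0.093, 1.567, 0.092]
wrist_force: [-0.5, -0.4, -5.7]
width: 0.659
```

>>> carry_out(offset=[[0.1,0,0],[0.1,0,0],[0.1,0,0],[0.1,0,0],[0.1,0,0]], delta_rot=[[0,0,0],[0,0,0],[0,0,0],[0,0,0],[0,0,0]])

```text
time: 20.4
tool_pos: [0.6379, -0.1032, 0.0455]
tcp_rot: [-0.092, 1.569, 0.092]
wrist_force: [0.9, -0.5, -6.5]
width: 0.658
```

```bash
python3 -c "
from h import *
plan(.6364,-.1035,.0325,6.7);print(read_state()['torque'])"
```

```text
t 20.4 tcp [ 0.6379 -0.1032  0.0455] jaw 6.7 tilt [-0.  0. -1.] q6 -0.32 w 0.658 F [ 0.9 -0.5 -6.5]
  turn x: 0.0  shift(cm): [ 1.3  -0.01 -0.15]
[-0.01263076  0.01971907 -0.01548078]
```

>>> carry_out(offset=[[-0.1,0,-0.15],[0,0,0],[0.1,0,0],[0.1,0,0],[0.1,0,0]], delta_rot=[[0,0,0],[0,0,0],[0,0,0],[0,0,0],[0,0,0]])

```text
time: 20.82
tool_pos: [0.6366, -0.1034, 0.0438]
tcp_rot: [-0.092, 1.569, 0.092]
wrist_force: [-0.1, 0.9, -5.4]
width: 0.657
```

>>> carry_out(offset=[[0.1,0,0],[0.1,0,0],[0.1,0,0],[0.1,0,0],[0,0,0]], delta_rot=[[0,0,0],[0,0,0],[0,0,0],[0,0,0],[0,0,0]])

```text
time: 21.23
tool_pos: [0.6363, -0.1034, 0.0394]
tcp_rot: [-0.092, 1.569, 0.092]
wrist_force: [-0.0, 0.7, -5.9]
width: 0.654
```

```bash
python3 -c "
from h import *
plan(.6364,-.1035,.0325,6.7);print(read_state()['torque'])"
```

```text
t 21.2 tcp [ 0.6363 -0.1034  0.0394] jaw 6.7 tilt [-0.  0. -1.] q6 -0.32 w 0.654 F [-0.   0.7 -5.9]
  turn x: 0.0  shift(cm): [ 0.69 -0.01  0.01]
[ 0.02509861 -0.07429762  0.01377429]
```

>>> carry_out(offset=[[0.15,0,0],[0.15,0,0],[0.15,0,0],[0.1,0,0],[0.1,0,0]], delta_rot=[[0,0,0],[0,0,0],[0,0,0],[0,0,0],[0,0,0]])

```text
time: 21.65
tool_pos: [0.6364, -0.1034, 0.033]
tcp_rot: [-0.092, 1.569, 0.092]
wrist_force: [0.5, 1.2, -5.0]
width: 0.656
```

>>> carry_out(offset=[[0.05,0,0],[0.05,0,0],[0,0,0],[0,0,0],[0,0,0]], delta_rot=[[0,0,0],[0,0,0],[0,0,0],[0,0,0],[0,0,0]])

```text
time: 22.07
tool_pos: [0.6364, -0.1034, 0.0326]
tcp_rot: [-0.092, 1.569, 0.092]
wrist_force: [-2.7, 1.1, -2.3]
width: 0.654
```

```bash
python3 -c "
from h import *
plan(.6364,-.1035,.0325,6.7);print(read_state()['torque'])"
```

```text
t 22.1 tcp [ 0.6364 -0.1034  0.0326] jaw 6.7 tilt [-0.  0. -1.] q6 -0.32 w 0.654 F [-2.7  1.1 -2.3]
  turn x: 0.0  shift(cm): [ 0.01 -0.01 -0.01]
[ 0.08745342  0.34443528 -0.05364037]
```

>>> carry_out(offset=[[0,0,0],[0,0,0],[0,0,0],[0,0,0],[0,0,0]], delta_rot=[[0,0,0],[0,0,0],[0,0,0],[0,0,0],[0,0,0]], fingers=1)

```text
time: 22.48
tool_pos: [0.6371, -0.1036, 0.0328]
tcp_rot: [-0.093, 1.568, 0.092]
wrist_force: [-0.7, 0.4, 0.2]
width: 1.002
```

>>> carry_out(offset=[[-0.5,0,0],[-2.5,0,0],[-3,0,0],[-3,0,0],[-2,0,0]], delta_rot=[[0,0,0],[0,0,0],[0,0,0],[0,0,0],[0,0,0]])

```text
time: 22.9
tool_pos: [0.6379, -0.1037, 0.1459]
tcp_rot: [-0.093, 1.565, 0.092]
wrist_force: [-0.0, 0.6, 0.3]
width: 1.0
```

>>> carry_out(offset=[[0,0,0],[0,0,0],[0,0,0],[0,0,0],[0,0,0]], delta_rot=[[5.9,0,0],[5.9,0,0],[5.9,0,0],[5.9,0,0],[5.8,0,0]])

```text
time: 23.32
tool_pos: [0.6366, -0.1035, 0.1429]
tcp_rot: [0.314, 1.547, -0.314]
wrist_force: [-0.4, 0.5, -0.7]
width: 1.0
```

>>> carry_out(offset=[[0,-3.5,-0.38],[0,-3.5,-0.38],[0,-3.5,-0.38],[0,-3.5,-0.38],[0,-3.5,-0.38]], delta_rot=[[0,0,0],[0,0,0],[0,0,0],[0,0,0],[0,0,0]])

```text
time: 23.73
tool_pos: [0.5508, -0.2588, 0.1429]
tcp_rot: [0.31, 1.548, -0.31]
wrist_force: [1.0, 1.0, -0.7]
width: 1.001
```

>>> carry_out(offset=[[0,-3.5,-0.38],[0,-3.5,-0.38],[0,-3.5,-0.38],[0,-3.5,-0.38],[0,-3.5,-0.38]], delta_rot=[[0,0,0],[0,0,0],[0,0,0],[0,0,0],[0,0,0]])

```text
time: 24.15
tool_pos: [0.4656, -0.4132, 0.143]
tcp_rot: [0.31, 1.548, -0.311]
wrist_force: [-0.3, -0.1, -0.3]
width: 1.0
```

>>> carry_out(offset=[[0,0,0],[0,0,0],[0,0,0],[0,0,0],[0,0,0]], delta_rot=[[0,0,0],[0,0,0],[0,0,0],[0,0,0],[0,0,0]])

```text
time: 24.57
tool_pos: [0.4673, -0.4106, 0.1424]
tcp_rot: [0.309, 1.549, -0.309]
wrist_force: [0.7, -0.5, 0.9]
width: 1.002
```

```bash
python3 -c "
from h import *
plan(.4658,-.4136,.0205,-22.7)
cl={n:cloud(n) for n in('top','scene')}
dome((.4658,-.4136),cl=cl);dome((.55,.301),cl=cl);dome((.6364,-.1035),.067,cl=cl)"
```

```text
t 24.6 tcp [ 0.4673 -0.4106  0.1424] jaw -22.6 tilt [ 0.  0. -1.] q6 -0.37 w 1.002 F [ 0.7 -0.5  0.9]
  turn x: 0.1  shift(cm): [12.19 -0.34 -0.02]
  dome top [ 0.4654 -0.4145  0.0429] rms 0.0016 376
  dome scene [ 0.4653 -0.4128  0.0418] rms 0.0015 331
  dome top [0.5505 0.2999 0.0427] rms 0.0016 354
  dome scene [0.5512 0.3019 0.0421] rms 0.0017 206
  dome top [ 0.6365 -0.1042  0.0548] rms 0.0015 339
  dome scene [ 0.6366 -0.1028  0.0539] rms 0.0015 350
```

>>> carry_out(offset=[[3,-0.34,0],[3,0,0],[3,0,0],[2,0,0],[0.8,0,0]], delta_rot=[[0,0,0],[0,0,0],[0,0,0],[0,0,0],[0,0,0]])

```text
time: 25.08
tool_pos: [0.4634, -0.4119, 0.0202]
tcp_rot: [0.313, 1.554, -0.307]
wrist_force: [-0.7, 0.3, -0.1]
width: 1.0
```

>>> carry_out(offset=[[0.3,0,0],[0,0,0],[0,0,0],[0,0,0],[0,0,0]], delta_rot=[[0,0,0],[0,0,0],[0,0,0],[0,0,0],[0,0,0]])

```text
time: 25.5
tool_pos: [0.4664, -0.4159, 0.0232]
tcp_rot: [0.309, 1.546, -0.312]
wrist_force: [0.9, 1.2, 0.3]
width: 1.001
```

```bash
python3 -c "
from h import *
plan(.4654,-.4136,.0205,-22.7)"
```

```text
t 25.5 tcp [ 0.4664 -0.4159  0.0232] jaw -22.7 tilt [ 0.002 -0.002 -1.   ] q6 -0.37 w 1.001 F [0.9 1.2 0.3]
  turn x: 0.0  shift(cm): [ 0.27  0.18 -0.19]
```

>>> carry_out(offset=[[0.25,0.18,-0.19],[0,0,0],[0,0,0],[0,0,0],[0,0,0]], delta_rot=[[0,0,0],[0,0,0],[0,0,0],[0,0,0],[0,0,0]])

```text
time: 25.92
tool_pos: [0.4641, -0.4125, 0.0188]
tcp_rot: [0.31, 1.548, -0.31]
wrist_force: [0.9, 0.4, -0.1]
width: 0.999
```

>>> carry_out(offset=[[0,0,0],[0,0,0],[0,0,0],[0,0,0],[0,0,0]], delta_rot=[[0,0,0],[0,0,0],[0,0,0],[0,0,0],[0,0,0]], fingers=-1)

```text
time: 26.33
tool_pos: [0.465, -0.4131, 0.0194]
tcp_rot: [0.31, 1.547, -0.311]
wrist_force: [1.6, -0.7, 0.5]
width: 0.654
```

>>> carry_out(offset=[[0,0,0],[0,0,0],[0,0,0],[0,0,0],[0,0,0]], delta_rot=[[0,0,0],[0,0,0],[0,0,0],[0,0,0],[0,0,0]])

```text
time: 26.75
tool_pos: [0.465, -0.413, 0.0193]
tcp_rot: [0.31, 1.547, -0.311]
wrist_force: [3.8, -1.1, 3.5]
width: 0.657
```

```bash
python3 -c "
from h import *
plan(.4654,-.4136,.0205,-22.7)"
```

```text
t 26.8 tcp [ 0.465  -0.413   0.0193] jaw -22.7 tilt [ 0.002 -0.001 -1.   ] q6 -0.37 w 0.657 F [ 3.8 -1.1  3.5]
  turn x: 0.0  shift(cm): [-0.12 -0.03  0.06]
```

>>> carry_out(offset=[[-1,0,0],[-2.5,0,0],[-3,0,0],[-3,0,0],[-2,0,0]], delta_rot=[[0,0,0],[0,0,0],[0,0,0],[0,0,0],[0,0,0]])

```text
time: 27.17
tool_pos: [0.4626, -0.4114, 0.1344]
tcp_rot: [0.312, 1.552, -0.309]
wrist_force: [1.1, -1.1, -5.0]
width: 0.653
```

>>> carry_out(offset=[[0,0,0],[0,0,0],[0,0,0],[0,0,0],[0,0,0]], delta_rot=[[-5.9,0,0],[-5.9,0,0],[-5.9,0,0],[-5.9,0,0],[-5.8,0,0]])

```text
time: 27.58
tool_pos: [0.4615, -0.4104, 0.1313]
tcp_rot: [-0.092, 1.574, 0.1]
wrist_force: [-0.1, -0.7, -4.7]
width: 0.655
```

>>> carry_out(offset=[[0,2.65,1.38],[0,2.65,1.38],[0,2.65,1.38],[0,2.65,1.38],[0,2.65,1.38]], delta_rot=[[0,0,0],[0,0,0],[0,0,0],[0,0,0],[0,0,0]])

```text
time: 28.0
tool_pos: [0.5143, -0.2702, 0.1313]
tcp_rot: [-0.089, 1.575, 0.095]
wrist_force: [0.1, -0.9, -5.1]
width: 0.654
```

>>> carry_out(offset=[[0,2.65,1.38],[0,2.65,1.38],[0,2.65,1.38],[0,2.65,1.38],[0,2.65,1.38]], delta_rot=[[0,0,0],[0,0,0],[0,0,0],[0,0,0],[0,0,0]])

```text
time: 28.42
tool_pos: [0.5672, -0.1312, 0.1314]
tcp_rot: [-0.091, 1.576, 0.094]
wrist_force: [0.9, -0.2, -4.7]
width: 0.661
```

>>> carry_out(offset=[[0,2.65,1.38],[0,2.65,1.38],[0,2.65,1.38],[0,2.65,1.38],[0,2.65,1.38]], delta_rot=[[0,0,0],[0,0,0],[0,0,0],[0,0,0],[0,0,0]])

```text
time: 28.83
tool_pos: [0.6202, 0.0077, 0.1312]
tcp_rot: [-0.092, 1.576, 0.093]
wrist_force: [-0.0, -0.1, -4.7]
width: 0.658
```

>>> carry_out(offset=[[2,0,0],[2,0,0],[0.6,0,0],[0,0,0],[0,0,0]], delta_rot=[[0,0,0],[0,0,0],[0,0,0],[0,0,0],[0,0,0]])

```text
time: 29.25
tool_pos: [0.6211, 0.0062, 0.0862]
tcp_rot: [-0.092, 1.573, 0.092]
wrist_force: [1.4, 0.2, -3.8]
width: 0.658
```

```bash
python3 -c "
from h import *
plan(.6237,.0057,.047,6.7)"
```

```text
t 29.2 tcp [0.6211 0.0062 0.0862] jaw 6.7 tilt [-0.005 -0.    -1.   ] q6 -0.15 w 0.658 F [ 1.4  0.2 -3.8]
  turn x: 0.0  shift(cm): [ 3.92 -0.08  0.27]
```

>>> carry_out(offset=[[2,-0.08,0.27],[1,0,0],[0.5,0,0],[0,0,0],[0,0,0]], delta_rot=[[0,0,0],[0,0,0],[0,0,0],[0,0,0],[0,0,0]])

```text
time: 29.67
tool_pos: [0.6256, 0.0058, 0.0529]
tcp_rot: [-0.092, 1.57, 0.092]
wrist_force: [0.1, -0.0, -5.1]
width: 0.656
```

>>> carry_out(offset=[[0,0,0],[0,0,0],[0,0,0],[0,0,0],[0,0,0]], delta_rot=[[0,0,0],[0,0,0],[0,0,0],[0,0,0],[0,0,0]])

```text
time: 30.08
tool_pos: [0.6262, 0.0061, 0.0532]
tcp_rot: [-0.092, 1.568, 0.092]
wrist_force: [-0.4, 0.7, -4.4]
width: 0.655
```

```bash
python3 -c "
from h import *
plan(.6237,.0057,.0312,6.7)"
```

```text
t 30.1 tcp [0.6262 0.0061 0.0532] jaw 6.7 tilt [ 0.001 -0.    -1.   ] q6 -0.15 w 0.655 F [-0.4  0.7 -4.4]
  turn x: 0.0  shift(cm): [ 2.2  -0.01 -0.25]
```

>>> carry_out(offset=[[0.1,-0.01,-0.25],[0.2,0,0],[0.2,0,0],[0.2,0,0],[0.1,0,0]], delta_rot=[[0,0,0],[0,0,0],[0,0,0],[0,0,0],[0,0,0]])

```text
time: 30.5
tool_pos: [0.6231, 0.0057, 0.0442]
tcp_rot: [-0.092, 1.57, 0.092]
wrist_force: [-0.4, -0.1, -5.2]
width: 0.657
```

>>> carry_out(offset=[[0.1,0,0],[0.1,0,0],[0.1,0,0],[0.1,0,0],[0.1,0,0]], delta_rot=[[0,0,0],[0,0,0],[0,0,0],[0,0,0],[0,0,0]])

```text
time: 30.92
tool_pos: [0.6235, 0.0056, 0.0397]
tcp_rot: [-0.092, 1.569, 0.092]
wrist_force: [0.0, 0.0, -5.3]
width: 0.659
```

```bash
python3 -c "
from h import *
plan(.6237,.0057,.0312,6.7);print(read_state()['torque'])"
```

```text
t 30.9 tcp [0.6235 0.0056 0.0397] jaw 6.7 tilt [ 0.  0. -1.] q6 -0.15 w 0.659 F [ 0.   0.  -5.3]
  turn x: 0.0  shift(cm): [0.85 0.   0.02]
[0.04827088 0.0594935  0.0039809 ]
```

>>> carry_out(offset=[[0.15,0,0],[0.2,0,0],[0.2,0,0],[0.15,0,0],[0.1,0,0]], delta_rot=[[0,0,0],[0,0,0],[0,0,0],[0,0,0],[0,0,0]])

```text
time: 31.33
tool_pos: [0.6232, 0.0057, 0.0314]
tcp_rot: [-0.092, 1.569, 0.092]
wrist_force: [-0.0, 1.5, -4.7]
width: 0.654
```

>>> carry_out(offset=[[0.05,0,0],[0,0,0],[0,0,0],[0,0,0],[0,0,0]], delta_rot=[[0,0,0],[0,0,0],[0,0,0],[0,0,0],[0,0,0]])

```text
time: 31.75
tool_pos: [0.6235, 0.0057, 0.0314]
tcp_rot: [-0.092, 1.569, 0.092]
wrist_force: [-0.8, 0.4, -2.9]
width: 0.658
```

>>> carry_out(offset=[[0,0,0],[0,0,0],[0,0,0],[0,0,0],[0,0,0]], delta_rot=[[0,0,0],[0,0,0],[0,0,0],[0,0,0],[0,0,0]], fingers=1)

```text
time: 32.17
tool_pos: [0.6241, 0.0056, 0.0319]
tcp_rot: [-0.092, 1.568, 0.092]
wrist_force: [0.0, -0.2, -0.4]
width: 0.999
```

>>> carry_out(offset=[[-0.5,0,0],[-2.5,0,0],[-3,0,0],[-3,0,0],[-2,0,0]], delta_rot=[[0,0,0],[0,0,0],[0,0,0],[0,0,0],[0,0,0]])

```text
time: 32.58
tool_pos: [0.6249, 0.0056, 0.1449]
tcp_rot: [-0.092, 1.565, 0.092]
wrist_force: [0.2, -0.5, -0.0]
width: 0.994
```

>>> carry_out(offset=[[0,0,0],[0,0,0],[0,0,0],[0,0,0],[0,0,0]], delta_rot=[[3.2,0,0],[3.2,0,0],[3.2,0,0],[3.2,0,0],[3.2,0,0]])

```text
time: 33.0
tool_pos: [0.6236, 0.0057, 0.1419]
tcp_rot: [0.129, 1.566, -0.129]
wrist_force: [0.4, 0.1, 0.3]
width: 1.0
```

>>> carry_out(offset=[[0,2.8,-1.2],[0,2.8,-1.2],[0,2.8,-1.2],[0,2.8,-1.2],[0,2.8,-1.2]], delta_rot=[[0,0,0],[0,0,0],[0,0,0],[0,0,0],[0,0,0]])

```text
time: 33.42
tool_pos: [0.5865, 0.1547, 0.1419]
tcp_rot: [0.128, 1.566, -0.127]
wrist_force: [0.1, -0.0, -0.5]
width: 1.0
```

>>> carry_out(offset=[[0,2.8,-1.2],[0,2.8,-1.2],[0,2.8,-1.2],[0,2.8,-1.2],[0,2.8,-1.2]], delta_rot=[[0,0,0],[0,0,0],[0,0,0],[0,0,0],[0,0,0]])

```text
time: 33.83
tool_pos: [0.5497, 0.3028, 0.1419]
tcp_rot: [0.127, 1.566, -0.127]
wrist_force: [0.4, 0.3, -0.4]
width: 0.998
```

>>> carry_out(offset=[[0,0,0],[0,0,0],[0,0,0],[0,0,0],[0,0,0]], delta_rot=[[0,0,0],[0,0,0],[0,0,0],[0,0,0],[0,0,0]])

```text
time: 34.25
tool_pos: [0.5505, 0.3001, 0.1414]
tcp_rot: [0.128, 1.567, -0.128]
wrist_force: [-0.5, 0.1, 0.5]
width: 1.001
```

```bash
python3 -c "
from h import *
plan(.5509,.3008,.0205,-9.3)
cl={n:cloud(n) for n in('top','scene')}
dome((.5509,.3008),cl=cl);dome((.6237,.0057),.067,cl=cl);dome((.6364,-.1035),.067,cl=cl)"
```

```text
t 34.2 tcp [0.5505 0.3001 0.1414] jaw -9.4 tilt [ 0. -0. -1.] q6 0.62 w 1.001 F [-0.5  0.1  0.5]
  turn x: -0.1  shift(cm): [12.09  0.08  0.03]
  dome top [0.5506 0.2999 0.0428] rms 0.0014 341
  dome scene [0.5513 0.3016 0.042 ] rms 0.0019 214
  dome top [0.6235 0.0041 0.0549] rms 0.0013 345
  dome scene [0.6233 0.0059 0.054 ] rms 0.0015 312
  dome top [ 0.6364 -0.1042  0.0551] rms 0.0015 338
  dome scene [ 0.6364 -0.1023  0.054 ] rms 0.0015 355
```

>>> carry_out(offset=[[3,0.08,0],[3,0,0],[3,0,0],[2,0,0],[0.8,0,0]], delta_rot=[[0,0,0],[0,0,0],[0,0,0],[0,0,0],[0,0,0]])

```text
time: 34.77
tool_pos: [0.5477, 0.3, 0.0192]
tcp_rot: [0.125, 1.573, -0.131]
wrist_force: [-0.4, -1.0, -0.0]
width: 1.004
```

>>> carry_out(offset=[[0.3,0,0],[0,0,0],[0,0,0],[0,0,0],[0,0,0]], delta_rot=[[0,0,0],[0,0,0],[0,0,0],[0,0,0],[0,0,0]])

```text
time: 35.18
tool_pos: [0.5517, 0.3028, 0.0222]
tcp_rot: [0.128, 1.564, -0.126]
wrist_force: [-0.1, 0.2, 0.3]
width: 0.996
```

```bash
python3 -c "
from h import *
plan(.5509,.3008,.0205,-9.3)"
```

```text
t 35.2 tcp [0.5517 0.3028 0.0222] jaw -9.3 tilt [ 0.003  0.002 -1.   ] q6 0.62 w 0.996 F [-0.1  0.2  0.3]
  turn x: 0.0  shift(cm): [ 0.17 -0.21 -0.05]
```

>>> carry_out(offset=[[0.17,-0.2,-0.05],[0,0,0],[0,0,0],[0,0,0],[0,0,0]], delta_rot=[[0,0,0],[0,0,0],[0,0,0],[0,0,0],[0,0,0]])

```text
time: 35.6
tool_pos: [0.5494, 0.3002, 0.0186]
tcp_rot: [0.127, 1.567, -0.127]
wrist_force: [-0.1, 0.1, 0.4]
width: 1.0
```

>>> carry_out(offset=[[0,0,0],[0,0,0],[0,0,0],[0,0,0],[0,0,0]], delta_rot=[[0,0,0],[0,0,0],[0,0,0],[0,0,0],[0,0,0]], fingers=-1)

```text
time: 36.02
tool_pos: [0.55, 0.3004, 0.019]
tcp_rot: [0.127, 1.566, -0.127]
wrist_force: [1.3, -0.9, 2.2]
width: 0.66
```

>>> carry_out(offset=[[0,0,0],[0,0,0],[0,0,0],[0,0,0],[0,0,0]], delta_rot=[[0,0,0],[0,0,0],[0,0,0],[0,0,0],[0,0,0]])

```text
time: 36.43
tool_pos: [0.55, 0.3004, 0.019]
tcp_rot: [0.127, 1.566, -0.127]
wrist_force: [1.7, -0.3, 3.0]
width: 0.659
```

>>> carry_out(offset=[[-1,0,0],[-2.5,0,0],[-3,0,0],[-3,0,0],[-1,0,0]], delta_rot=[[0,0,0],[0,0,0],[0,0,0],[0,0,0],[0,0,0]])

```text
time: 36.85
tool_pos: [0.5505, 0.301, 0.1273]
tcp_rot: [0.129, 1.564, -0.125]
wrist_force: [0.9, 0.4, -3.1]
width: 0.657
```

>>> carry_out(offset=[[0,0,0],[0,0,0],[0,0,0],[0,0,0],[0,0,0]], delta_rot=[[-3.2,0,0],[-3.2,0,0],[-3.2,0,0],[-3.2,0,0],[-3.2,0,0]])

```text
time: 37.27
tool_pos: [0.5475, 0.2995, 0.1213]
tcp_rot: [-0.096, 1.573, 0.093]
wrist_force: [-0.4, -0.3, -4.9]
width: 0.659
```

>>> carry_out(offset=[[0,-1.92,0.38],[0,-1.92,0.38],[0,-1.92,0.38],[0,-1.92,0.38],[0,-1.92,0.38]], delta_rot=[[0,0,0],[0,0,0],[0,0,0],[0,0,0],[0,0,0]])

```text
time: 37.68
tool_pos: [0.5777, 0.2059, 0.1213]
tcp_rot: [-0.093, 1.573, 0.092]
wrist_force: [0.8, 0.3, -4.4]
width: 0.661
```

>>> carry_out(offset=[[0,-1.92,0.38],[0,-1.92,0.38],[0,-1.92,0.38],[0,-1.92,0.38],[0,-1.92,0.38]], delta_rot=[[0,0,0],[0,0,0],[0,0,0],[0,0,0],[0,0,0]])

```text
time: 38.1
tool_pos: [0.6078, 0.1129, 0.1213]
tcp_rot: [-0.092, 1.573, 0.092]
wrist_force: [-0.6, 0.4, -4.3]
width: 0.66
```

>>> carry_out(offset=[[2,0,0],[1.5,0,0],[1,0,0],[0.6,0,0],[0,0,0]], delta_rot=[[0,0,0],[0,0,0],[0,0,0],[0,0,0],[0,0,0]])

```text
time: 38.52
tool_pos: [0.6071, 0.1139, 0.0695]
tcp_rot: [-0.093, 1.574, 0.092]
wrist_force: [-0.5, 0.7, -4.5]
width: 0.658
```

>>> carry_out(offset=[[0,0,0],[0,0,0],[0,0,0],[0,0,0],[0,0,0]], delta_rot=[[0,0,0],[0,0,0],[0,0,0],[0,0,0],[0,0,0]])

```text
time: 38.93
tool_pos: [0.6103, 0.1142, 0.0735]
tcp_rot: [-0.092, 1.567, 0.093]
wrist_force: [0.7, -0.6, -3.6]
width: 0.661
```

```bash
python3 -c "
from h import *
plan(.6109,.1149,.0320,6.7)"
```

```text
t 38.9 tcp [0.6103 0.1142 0.0735] jaw 6.7 tilt [ 0.002  0.    -1.   ] q6 0.03 w 0.661 F [ 0.7 -0.6 -3.6]
  turn x: 0.0  shift(cm): [4.15 0.06 0.06]
```

>>> carry_out(offset=[[1.2,0.02,0.04],[0.8,0,0],[0.3,0,0],[0,0,0],[0,0,0]], delta_rot=[[0,0,0],[0,0,0],[0,0,0],[0,0,0],[0,0,0]])

```text
time: 39.35
tool_pos: [0.6093, 0.1141, 0.0485]
tcp_rot: [-0.092, 1.571, 0.092]
wrist_force: [-0.7, -0.5, -4.4]
width: 0.658
```

>>> carry_out(offset=[[0,0,0],[0,0,0],[0,0,0],[0,0,0],[0,0,0]], delta_rot=[[0,0,0],[0,0,0],[0,0,0],[0,0,0],[0,0,0]])

```text
time: 39.77
tool_pos: [0.6103, 0.1143, 0.0499]
tcp_rot: [-0.092, 1.568, 0.092]
wrist_force: [-0.7, 0.6, -4.9]
width: 0.659
```

```bash
python3 -c "
from h import *
plan(.6109,.1145,.0310,6.7)"
```

```text
t 39.8 tcp [0.6103 0.1143 0.0499] jaw 6.7 tilt [ 0.001  0.    -1.   ] q6 0.03 w 0.659 F [-0.7  0.6 -4.9]
  turn x: 0.0  shift(cm): [1.89 0.01 0.06]
```

>>> carry_out(offset=[[0.2,0.01,0.06],[0.2,0,0],[0.2,0,0],[0.2,0,0],[0.1,0,0]], delta_rot=[[0,0,0],[0,0,0],[0,0,0],[0,0,0],[0,0,0]])

```text
time: 40.18
tool_pos: [0.6103, 0.1144, 0.04]
tcp_rot: [-0.092, 1.57, 0.092]
wrist_force: [0.3, -0.1, -3.8]
width: 0.661
```

>>> carry_out(offset=[[0,0,0],[0.1,0,0],[0.1,0,0],[0.1,0,0],[0,0,0]], delta_rot=[[0,0,0],[0,0,0],[0,0,0],[0,0,0],[0,0,0]])

```text
time: 40.6
tool_pos: [0.6105, 0.1144, 0.0373]
tcp_rot: [-0.092, 1.569, 0.092]
wrist_force: [-0.4, -0.0, -4.4]
width: 0.658
```

```bash
python3 -c "
from h import *
plan(.6109,.1145,.0310,6.7);print(read_state()['torque'])"
```

```text
t 40.6 tcp [0.6105 0.1144 0.0373] jaw 6.7 tilt [-0. -0. -1.] q6 0.03 w 0.658 F [-0.4 -0.  -4.4]
  turn x: 0.0  shift(cm): [0.63 0.01 0.04]
[-0.01135384 -0.01117336 -0.00498994]
```

>>> carry_out(offset=[[0.2,0.01,0.03],[0.2,0,0],[0.15,0,0],[0.1,0,0],[0,0,0]], delta_rot=[[0,0,0],[0,0,0],[0,0,0],[0,0,0],[0,0,0]])

```text
time: 41.02
tool_pos: [0.6109, 0.1146, 0.031]
tcp_rot: [-0.092, 1.569, 0.092]
wrist_force: [-0.7, 0.2, -3.7]
width: 0.659
```

>>> carry_out(offset=[[0,0,0],[0,0,0],[0,0,0],[0,0,0],[0,0,0]], delta_rot=[[0,0,0],[0,0,0],[0,0,0],[0,0,0],[0,0,0]])

```text
time: 41.43
tool_pos: [0.6109, 0.1146, 0.031]
tcp_rot: [-0.092, 1.569, 0.092]
wrist_force: [-0.4, 0.4, -4.1]
width: 0.655
```

>>> carry_out(offset=[[0,0,0],[0,0,0],[0,0,0],[0,0,0],[0,0,0]], delta_rot=[[0,0,0],[0,0,0],[0,0,0],[0,0,0],[0,0,0]], fingers=1)

```text
time: 41.85
tool_pos: [0.6115, 0.1146, 0.0317]
tcp_rot: [-0.092, 1.568, 0.092]
wrist_force: [0.8, 0.4, -0.6]
width: 1.001
```

>>> carry_out(offset=[[-0.5,0,0],[-2.5,0,0],[-3,0,0],[-3,0,0],[-2,0,0]], delta_rot=[[0,0,0],[0,0,0],[0,0,0],[0,0,0],[0,0,0]])

```text
time: 42.27
tool_pos: [0.6123, 0.1148, 0.1447]
tcp_rot: [-0.092, 1.565, 0.093]
wrist_force: [1.5, 0.7, 0.7]
width: 1.002
```

>>> carry_out(offset=[[0,1.49,-1.8],[0,1.49,-1.8],[0,1.49,-1.8],[0,1.49,-1.8],[0,1.49,-1.8]], delta_rot=[[0,0,0],[0,0,0],[0,0,0],[0,0,0],[0,0,0]])

```text
time: 42.68
tool_pos: [0.512, 0.1784, 0.1417]
tcp_rot: [-0.092, 1.568, 0.092]
wrist_force: [0.7, 0.7, 0.1]
width: 1.001
```

>>> carry_out(offset=[[0,1.49,-1.8],[0,1.49,-1.8],[0,1.49,-1.8],[0,1.49,-1.8],[0,1.49,-1.8]], delta_rot=[[0,0,0],[0,0,0],[0,0,0],[0,0,0],[0,0,0]])

```text
time: 43.1
tool_pos: [0.4138, 0.2419, 0.1417]
tcp_rot: [-0.092, 1.568, 0.092]
wrist_force: [0.3, 0.2, 0.1]
width: 1.0
```

>>> carry_out(offset=[[2,0,0],[2,0,0],[0,0,0],[0,0,0],[0,0,0]], delta_rot=[[0,0,0],[0,0,0],[0,0,0],[0,0,0],[0,0,0]])

```text
time: 43.52
tool_pos: [0.4153, 0.2416, 0.102]
tcp_rot: [-0.092, 1.568, 0.092]
wrist_force: [-0.2, 0.5, 0.5]
width: 1.002
```

>>> carry_out(offset=[[0,0,0],[0,0,0],[0,0,0],[0,0,0],[0,0,0]], delta_rot=[[0,0,0],[0,0,0],[0,0,0],[0,0,0],[0,0,0]])

```text
time: 43.93
tool_pos: [0.415, 0.2415, 0.1015]
tcp_rot: [-0.092, 1.568, 0.092]
wrist_force: [-0.4, 0.4, -0.3]
width: 1.0
```

```bash
python3 -c "
from h import *
plan(.4147,.2414,.022,6.7)
cl={n:cloud(n) for n in('top','scene')}
for q in ((.6109,.1149),(.6237,.0057),(.6364,-.1035)): print(dome(q,.067,cl=cl))
for n in cl: print(n,[circ(near(cl[n][0],q,.03,.037,.05))[0].round(4) for q in ((.436,.4008),(.583,-.331))])"
```

```text
t 43.9 tcp [0.415  0.2415 0.1015] jaw 6.7 tilt [ 0.001  0.    -1.   ] q6 0.36 w 1.000 F [-0.4  0.4 -0.3]
  turn x: 0.0  shift(cm): [ 7.95 -0.   -0.04]
  dome top [0.6106 0.1146 0.0548] rms 0.0014 338
  dome scene [0.6109 0.1166 0.0542] rms 0.0017 264
[0.61071385 0.11559999 0.05448796]
  dome top [0.6238 0.0042 0.0548] rms 0.0014 337
  dome scene [0.6237 0.0057 0.054 ] rms 0.0015 300
[0.62374497 0.00494794 0.05440143]
  dome top [ 0.6364 -0.1041  0.0548] rms 0.0014 339
  dome scene [ 0.6367 -0.1024  0.0541] rms 0.0015 353
[ 0.63653429 -0.10327953  0.05442089]
top [array([0., 0.]), array([ 0.5829, -0.3314])]
scene [array([0.4365, 0.4017]), array([ 0.5832, -0.3305])]
```

>>> carry_out(offset=[[2.5,0,-0.04],[2,0,0],[1.2,0,0],[0.6,0,0],[0,0,0]], delta_rot=[[0,0,0],[0,0,0],[0,0,0],[0,0,0],[0,0,0]])

```text
time: 44.45
tool_pos: [0.413, 0.2407, 0.0365]
tcp_rot: [-0.093, 1.572, 0.091]
wrist_force: [0.2, 0.5, 0.8]
width: 0.999
```

>>> carry_out(offset=[[0,0,0],[0.3,0,0],[0.3,0,0],[0.3,0,0],[0.3,0,0]], delta_rot=[[0,0,0],[0,0,0],[0,0,0],[0,0,0],[0,0,0]])

```text
time: 44.87
tool_pos: [0.4147, 0.2416, 0.0263]
tcp_rot: [-0.092, 1.568, 0.093]
wrist_force: [-0.4, 0.6, -1.1]
width: 1.0
```

>>> carry_out(offset=[[0,0,0],[0,0,0],[0,0,0],[0,0,0],[0,0,0]], delta_rot=[[0,0,0],[0,0,0],[0,0,0],[0,0,0],[0,0,0]])

```text
time: 45.28
tool_pos: [0.4144, 0.2414, 0.0262]
tcp_rot: [-0.092, 1.569, 0.092]
wrist_force: [0.1, 0.2, 0.7]
width: 1.0
```

```bash
python3 -c "
from h import *
plan(.4147,.2414,.0235,6.7)"
```

```text
t 45.3 tcp [0.4144 0.2414 0.0262] jaw 6.7 tilt [ 0.  0. -1.] q6 0.36 w 1.000 F [0.1 0.2 0.7]
  turn x: 0.0  shift(cm): [ 0.27 -0.01  0.03]
```

>>> carry_out(offset=[[0.2,0,0.03],[0,0,0],[0,0,0],[0,0,0],[0,0,0]], delta_rot=[[0,0,0],[0,0,0],[0,0,0],[0,0,0],[0,0,0]], fingers=-1, newtons=30)

```text
time: 45.7
tool_pos: [0.4146, 0.2414, 0.0242]
tcp_rot: [-0.092, 1.569, 0.092]
wrist_force: [-0.3, -0.2, 1.6]
width: 0.467
```

>>> carry_out(offset=[[0,0,0],[0,0,0],[0,0,0],[0,0,0],[0,0,0]], delta_rot=[[0,0,0],[0,0,0],[0,0,0],[0,0,0],[0,0,0]])

```text
time: 46.12
tool_pos: [0.4147, 0.2414, 0.0242]
tcp_rot: [-0.092, 1.569, 0.092]
wrist_force: [-1.1, -0.7, 3.1]
width: 0.469
```

>>> carry_out(offset=[[0,0,0],[0,0,0],[0,0,0],[0,0,0],[0,0,0]], delta_rot=[[0,0,0],[0,0,0],[0,0,0],[0,0,0],[0,0,0]], fingers=0.5)

```text
time: 46.53
tool_pos: [0.4146, 0.2414, 0.024]
tcp_rot: [-0.092, 1.569, 0.092]
wrist_force: [-0.1, -0.1, 0.9]
width: 0.747
```

>>> carry_out(offset=[[0,0,0],[0,0,0],[0,0,0],[0,0,0],[0,0,0]], delta_rot=[[-6,0,0],[-6,0,0],[-6,0,0],[-6,0,0],[-6,0,0]])

```text
time: 46.95
tool_pos: [0.4146, 0.2414, 0.024]
tcp_rot: [-0.506, 1.511, 0.506]
wrist_force: [-0.1, -0.6, -0.4]
width: 0.747
```

>>> carry_out(offset=[[0,0,0],[0,0,0],[0,0,0],[0,0,0],[0,0,0]], delta_rot=[[-6,0,0],[-6,0,0],[-6,0,0],[-6,0,0],[-6,0,0]])

```text
time: 47.37
tool_pos: [0.4146, 0.2414, 0.024]
tcp_rot: [-0.909, 1.373, 0.909]
wrist_force: [0.3, -0.3, 0.5]
width: 0.746
```

>>> carry_out(offset=[[0,0,0],[0,0,0],[0,0,0],[0,0,0],[0,0,0]], delta_rot=[[-6,0,0],[-6,0,0],[-6,0,0],[-6,0,0],[-6,0,0]])

```text
time: 47.78
tool_pos: [0.4146, 0.2414, 0.024]
tcp_rot: [-1.299, 1.149, 1.299]
wrist_force: [-0.4, -0.3, -0.2]
width: 0.751
```

>>> carry_out(offset=[[0,0,0],[0,0,0],[0,0,0],[0,0,0],[0,0,0]], delta_rot=[[0,0,0],[0,0,0],[0,0,0],[0,0,0],[0,0,0]], fingers=-1)

```text
time: 48.2
tool_pos: [0.4147, 0.2414, 0.0243]
tcp_rot: [-1.294, 1.152, 1.294]
wrist_force: [-0.8, -1.1, 3.0]
width: 0.465
```

>>> carry_out(offset=[[0,0,0],[0,0,0],[0,0,0],[0,0,0],[0,0,0]], delta_rot=[[0,0,0],[0,0,0],[0,0,0],[0,0,0],[0,0,0]])

```text
time: 48.62
tool_pos: [0.4147, 0.2414, 0.0242]
tcp_rot: [-1.295, 1.151, 1.295]
wrist_force: [-1.4, -0.4, 4.7]
width: 0.466
```

```bash
python3 -c "
from h import *
plan(.6109,.1146,.12,96.7)"
```

```text
t 48.6 tcp [0.4147 0.2414 0.0242] jaw 96.7 tilt [ 0.  0. -1.] q6 -1.21 w 0.466 F [-1.4 -0.4  4.7]
  turn x: 0.0  shift(cm): [ -9.58 -18.01 -14.88]
```

>>> carry_out(offset=[[-1,0,0],[-2.5,0,0],[-3,0,0],[-3,0,0],[-1.5,0,0]], delta_rot=[[0,0,0],[0,0,0],[0,0,0],[0,0,0],[0,0,0]])

```text
time: 49.03
tool_pos: [0.4162, 0.2424, 0.1379]
tcp_rot: [-1.296, 1.146, 1.293]
wrist_force: [0.3, 0.6, -1.3]
width: 0.469
```

>>> carry_out(offset=[[0,-1.8,-1.48],[0,-1.8,-1.48],[0,-1.8,-1.48],[0,-1.8,-1.48],[0,-1.8,-1.48]], delta_rot=[[0,0,0],[0,0,0],[0,0,0],[0,0,0],[0,0,0]])

```text
time: 49.45
tool_pos: [0.5132, 0.1779, 0.1342]
tcp_rot: [-1.295, 1.151, 1.296]
wrist_force: [0.6, 0.5, -0.8]
width: 0.464
```

>>> carry_out(offset=[[0,-1.8,-1.48],[0,-1.8,-1.48],[0,-1.8,-1.48],[0,-1.8,-1.48],[0,-1.8,-1.48]], delta_rot=[[0,0,0],[0,0,0],[0,0,0],[0,0,0],[0,0,0]])

```text
time: 49.87
tool_pos: [0.6113, 0.1149, 0.1339]
tcp_rot: [-1.295, 1.152, 1.296]
wrist_force: [0.4, 1.1, -1.1]
width: 0.47
```

>>> carry_out(offset=[[0,0,0],[0,0,0],[0,0,0],[0,0,0],[0,0,0]], delta_rot=[[0,0,0],[0,0,0],[0,0,0],[0,0,0],[0,0,0]])

```text
time: 50.28
tool_pos: [0.6097, 0.1162, 0.1339]
tcp_rot: [-1.295, 1.151, 1.297]
wrist_force: [-0.2, 0.3, -1.6]
width: 0.461
```

```bash
python3 -c "
from h import *
plan(.6108,.1152,.0862,96.7)"
```

```text
t 50.3 tcp [0.6097 0.1162 0.1339] jaw 96.8 tilt [-0.001  0.    -1.   ] q6 -1.54 w 0.461 F [-0.2  0.3 -1.6]
  turn x: 0.1  shift(cm): [ 4.77 -0.1  -0.11]
```

>>> carry_out(offset=[[1.5,-0.1,-0.11],[1.5,0,0],[0.8,0,0],[0.3,0,0],[0,0,0]], delta_rot=[[0,0,0],[0,0,0],[0,0,0],[0,0,0],[0,0,0]])

```text
time: 50.7
tool_pos: [0.6106, 0.1148, 0.092]
tcp_rot: [-1.295, 1.153, 1.297]
wrist_force: [-0.4, 0.2, -1.1]
width: 0.468
```

>>> carry_out(offset=[[0,0,0],[0,0,0],[0,0,0],[0,0,0],[0,0,0]], delta_rot=[[0,0,0],[0,0,0],[0,0,0],[0,0,0],[0,0,0]])

```text
time: 51.12
tool_pos: [0.6123, 0.1146, 0.0937]
tcp_rot: [-1.296, 1.151, 1.294]
wrist_force: [-0.8, -0.7, -1.1]
width: 0.467
```

```bash
python3 -c "
from h import *
plan(.6108,.1152,.0862,96.7)"
```

```text
t 51.1 tcp [0.6123 0.1146 0.0937] jaw 96.7 tilt [ 0.001  0.    -1.   ] q6 -1.54 w 0.467 F [-0.8 -0.7 -1.1]
  turn x: 0.0  shift(cm): [0.75 0.14 0.08]
```

>>> carry_out(offset=[[0,0.14,0.08],[0.2,0,0],[0.1,0,0],[0.1,0,0],[0.1,0,0]], delta_rot=[[0,0,0],[0,0,0],[0,0,0],[0,0,0],[0,0,0]])

```text
time: 51.53
tool_pos: [0.6102, 0.1152, 0.0878]
tcp_rot: [-1.295, 1.152, 1.295]
wrist_force: [-0.8, -0.1, -0.8]
width: 0.463
```

>>> carry_out(offset=[[0.1,0,0],[0,0,0],[0,0,0],[0,0,0],[0,0,0]], delta_rot=[[0,0,0],[0,0,0],[0,0,0],[0,0,0],[0,0,0]])

```text
time: 51.95
tool_pos: [0.6105, 0.1152, 0.0872]
tcp_rot: [-1.295, 1.151, 1.295]
wrist_force: [0.4, -0.0, -1.6]
width: 0.466
```

```bash
python3 -c "
from h import *
plan(.6108,.1152,.0862,96.7)"
```

```text
t 52.0 tcp [0.6105 0.1152 0.0872] jaw 96.7 tilt [ 0.  0. -1.] q6 -1.54 w 0.466 F [ 0.4 -0.  -1.6]
  turn x: 0.0  shift(cm): [ 0.1  -0.03 -0.  ]
```

>>> carry_out(offset=[[0.05,-0.03,0],[0.05,0,0],[0,0,0],[0,0,0],[0,0,0]], delta_rot=[[0,0,0],[0,0,0],[0,0,0],[0,0,0],[0,0,0]])

```text
time: 52.37
tool_pos: [0.6109, 0.1153, 0.0863]
tcp_rot: [-1.295, 1.151, 1.295]
wrist_force: [0.4, 0.4, 0.2]
width: 0.465
```

```bash
python3 -c "
from h import *
plan(.6108,.1152,.0862,96.7);print(read_state()['torque'])"
```

```text
t 52.4 tcp [0.6109 0.1153 0.0863] jaw 96.7 tilt [ 0.  0. -1.] q6 -1.54 w 0.465 F [0.4 0.4 0.2]
  turn x: 0.0  shift(cm): [ 0.01  0.01 -0.01]
[-0.02611492 -0.01552076 -0.02138352]
```

>>> carry_out(offset=[[0,0,0],[0,0,0],[0,0,0],[0,0,0],[0,0,0]], delta_rot=[[0,0,0],[0,0,0],[0,0,0],[0,0,0],[0,0,0]], fingers=0.6)

```text
time: 52.78
tool_pos: [0.6107, 0.1152, 0.0861]
tcp_rot: [-1.295, 1.151, 1.295]
wrist_force: [-0.4, -0.6, 0.1]
width: 0.803
```

>>> carry_out(offset=[[-0.5,0,0],[-1,0,0],[-2,0,0],[-2,0,0],[-2,0,0]], delta_rot=[[0,0,0],[0,0,0],[0,0,0],[0,0,0],[0,0,0]])

```text
time: 53.2
tool_pos: [0.6107, 0.1152, 0.1627]
tcp_rot: [-1.295, 1.151, 1.295]
wrist_force: [-0.1, 0.2, -0.2]
width: 0.798
```

>>> carry_out(offset=[[0,2.5,2.5],[0,2.5,2.5],[0,2.5,2.5],[0,2.5,2.5],[0,2.5,2.5]], delta_rot=[[0,0,0],[0,0,0],[0,0,0],[0,0,0],[0,0,0]])

```text
time: 53.62
tool_pos: [0.471, 0.2256, 0.1624]
tcp_rot: [-1.295, 1.15, 1.294]
wrist_force: [0.4, 0.1, 0.4]
width: 0.8
```

>>> carry_out(offset=[[0,0,0],[0,0,0],[0,0,0],[0,0,0],[0,0,0]], delta_rot=[[0,0,0],[0,0,0],[0,0,0],[0,0,0],[0,0,0]])

```text
time: 54.03
tool_pos: [0.4731, 0.2241, 0.1615]
tcp_rot: [-1.295, 1.151, 1.294]
wrist_force: [0.7, 1.1, 0.2]
width: 0.799
```

```bash
cat >> h.py <<'E'
def dish(xy,z=.104,cl=None):
    for n in cl:
        W=cl[n][0];P=near(W,xy,.05,z-.006,z+.008)
        Q=near(W,xy,.04,z-.024,z-.011);r=np.hypot(*(Q[:,:2]-xy).T);Q=Q[(r>.0235)]
        if len(P)<20:print("  dish",n,"unseen");continue
        f=lambda P:np.linalg.lstsq(np.c_[P[:,:2]-xy,np.ones(len(P))],P[:,2],rcond=None)[0]
        a=f(Q) if len(Q)>20 else [np.nan]*3
        c,r=circ(P);print("  dish",n,c.round(4),"r %.4f z %.4f n %d"%(r,np.median(P[:,2]),len(P)),"face slope deg",np.degrees(a[:2]).round(2),"z %.4f n %d"%(a[2],len(Q)))
E
python3 -c "
from h import *
cl={n:cloud(n) for n in('top','scene')}
dish((.6108,.1152),cl=cl);dish((.436,.4008),.042,cl=cl);dish((.583,-.331),.042,cl=cl)
plan(.436,.4008,.1,96.7)
cv2.imwrite('pics/s3.png',cl['scene'][1][60:340,140:470,::-1])"
```

```text
dish top [0.6178 0.1044] r 0.0194 z 0.1016 n 84 face slope deg [-1.13  3.07] z 0.0861 n 386
  dish scene [0.6193 0.1053] r 0.0193 z 0.1027 n 79 face slope deg [-5.03  8.11] z 0.0869 n 285
  dish top [0.4357 0.3999] r 0.0194 z 0.0420 n 102 face slope deg [0.11 0.33] z 0.0244 n 510
  dish scene [0.4367 0.4015] r 0.0194 z 0.0408 n 69 face slope deg [-0.23  1.16] z 0.0236 n 228
  dish top [ 0.5827 -0.3312] r 0.0193 z 0.0426 n 89 face slope deg [ 0.58 -0.68] z 0.0244 n 483
  dish scene [ 0.5834 -0.3304] r 0.0194 z 0.0413 n 117 face slope deg [-0.47  0.4 ] z 0.0236 n 638
t 54.1 tcp [0.4727 0.224  0.1611] jaw 96.6 tilt [ 0. -0. -1.] q6 -1.29 w 0.798 F [ 0.2  1.  -0.1]
  turn x: -0.1  shift(cm): [ 6.11  1.59 17.98]
```

View pics/s3.png

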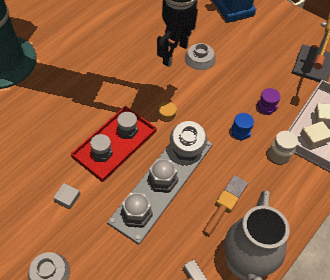

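Dish 0 slid off-centre on release: about 12 mm towards +x/−y, and it leans. I'll regrip it along the lean direction and let go more gently.

```bash
python3 -c "
from h import *
plan(.6185,.1049,.15,125.5)"
```

```text
t 54.1 tcp [0.4727 0.224  0.1611] jaw 96.6 tilt [ 0. -0. -1.] q6 -1.29 w 0.798 F [ 0.2  1.  -0.1]
  turn x: -28.9  shift(cm): [  1.11  -4.95 -18.16]
```

>>> carry_out(offset=[[0,0,0],[0,0,0],[0,0,0],[0,0,0],[0,0,0]], delta_rot=[[-5.8,0,0],[-5.8,0,0],[-5.8,0,0],[-5.8,0,0],[-5.7,0,0]], fingers=1)

```text
time: 54.55
tool_pos: [0.4724, 0.2242, 0.1609]
tcp_rot: [-1.653, 0.845, 1.654]
wrist_force: [-0.1, -0.4, 0.1]
width: 1.001
```

>>> carry_out(offset=[[0,-1,-3.63],[0,-1,-3.63],[0,-1,-3.63],[0,-1,-3.63],[0,-1,-3.63]], delta_rot=[[0,0,0],[0,0,0],[0,0,0],[0,0,0],[0,0,0]])

```text
time: 54.97
tool_pos: [0.6198, 0.1043, 0.1608]
tcp_rot: [-1.65, 0.849, 1.65]
wrist_force: [0.3, 1.2, 0.5]
width: 0.998
```

>>> carry_out(offset=[[1.5,0,0],[1.5,0,0],[0,0,0],[0,0,0],[0,0,0]], delta_rot=[[0,0,0],[0,0,0],[0,0,0],[0,0,0],[0,0,0]])

```text
time: 55.38
tool_pos: [0.6184, 0.1062, 0.1313]
tcp_rot: [-1.65, 0.848, 1.651]
wrist_force: [0.7, -0.1, 1.4]
width: 0.999
```

>>> carry_out(offset=[[0,0,0],[0,0,0],[0,0,0],[0,0,0],[0,0,0]], delta_rot=[[0,0,0],[0,0,0],[0,0,0],[0,0,0],[0,0,0]])

```text
time: 55.8
tool_pos: [0.6184, 0.1066, 0.1316]
tcp_rot: [-1.652, 0.847, 1.65]
wrist_force: [-0.0, -0.6, 0.5]
width: 1.001
```

```bash
python3 -c "
from h import *
plan(.6185,.1049,.088,125.5)"
```

```text
t 55.8 tcp [0.6184 0.1066 0.1316] jaw 125.7 tilt [ 0.001  0.    -1.   ] q6 -2.06 w 1.001 F [-0.  -0.6  0.5]
  turn x: 0.2  shift(cm): [ 4.36  0.09 -0.14]
```

>>> carry_out(offset=[[1,0.09,-0.14],[1.2,0,0],[1,0,0],[0.6,0,0],[0.4,0,0]], delta_rot=[[0,0,0],[0,0,0],[0,0,0],[0,0,0],[0,0,0]])

```text
time: 56.22
tool_pos: [0.6168, 0.1044, 0.0865]
tcp_rot: [-1.649, 0.85, 1.654]
wrist_force: [0.3, 0.1, -0.4]
width: 0.998
```

>>> carry_out(offset=[[0,0,0],[0,0,0],[0,0,0],[0,0,0],[0,0,0]], delta_rot=[[0,0,0],[0,0,0],[0,0,0],[0,0,0],[0,0,0]], fingers=-1, newtons=25)

```text
time: 56.63
tool_pos: [0.6192, 0.1046, 0.09]
tcp_rot: [-1.652, 0.847, 1.649]
wrist_force: [0.6, -2.1, 0.5]
width: 0.479
```

>>> carry_out(offset=[[0,0,0],[0,0,0],[0,0,0],[0,0,0],[0,0,0]], delta_rot=[[0,0,0],[0,0,0],[0,0,0],[0,0,0],[0,0,0]])

```text
time: 57.05
tool_pos: [0.6191, 0.1046, 0.0899]
tcp_rot: [-1.652, 0.847, 1.649]
wrist_force: [0.7, -0.9, 3.0]
width: 0.478
```

>>> carry_out(offset=[[-1,0,0],[-1,0,0],[0,0,0],[0,0,0],[0,0,0]], delta_rot=[[0,0,0],[0,0,0],[0,0,0],[0,0,0],[0,0,0]])

```text
time: 57.47
tool_pos: [0.618, 0.1047, 0.109]
tcp_rot: [-1.65, 0.848, 1.651]
wrist_force: [0.6, -1.0, -1.0]
width: 0.474
```

```bash
python3 -c "
from h import *
plan(.6108,.1152,.088,125.5)
cl={n:cloud(n) for n in('top','scene')}
dish(tool()[1][:2],.124,cl=cl)
p=cl['scene'][1];cv2.imwrite('pics/s4.png',cv2.resize(p[150:250,280:400,::-1],None,fx=4,fy=4))"
```

```text
t 57.5 tcp [0.618  0.1047 0.109 ] jaw 125.6 tilt [-0.  0. -1.] q6 -2.06 w 0.474 F [ 0.6 -1.  -1. ]
  turn x: 0.1  shift(cm): [ 2.1  -0.02  1.27]
  dish top unseen
  dish scene [0.6229 0.0967] r 0.0222 z 0.1220 n 42 face slope deg [-7.37 10.15] z 0.1031 n 200
```

View pics/s4.png

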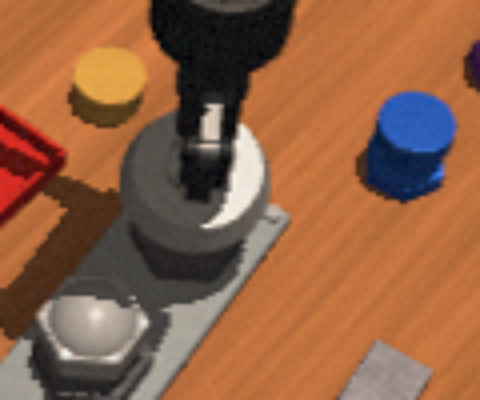

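The picture shows the dish still tilted in the jaws (195,190). I'll set it down on the free bench spot to level it, then regrip it squarely.

>>> carry_out(offset=[[-2,0,0],[-2,0,0],[0,0,0],[0,0,0],[0,0,0]], delta_rot=[[0,0,0],[0,0,0],[0,0,0],[0,0,0],[0,0,0]])

```text
time: 57.98
tool_pos: [0.6177, 0.1046, 0.148]
tcp_rot: [-1.65, 0.849, 1.652]
wrist_force: [-1.1, -0.5, -1.4]
width: 0.476
```

>>> carry_out(offset=[[0,0.86,2.29],[0,0.86,2.29],[0,0.86,2.29],[0,0.86,2.29],[0,0.86,2.29]], delta_rot=[[0,0,0],[0,0,0],[0,0,0],[0,0,0],[0,0,0]])

```text
time: 58.4
tool_pos: [0.5143, 0.1727, 0.1469]
tcp_rot: [-1.649, 0.851, 1.654]
wrist_force: [0.3, 0.4, -2.2]
width: 0.478
```

>>> carry_out(offset=[[0,0.86,2.29],[0,0.86,2.29],[0,0.86,2.29],[0,0.86,2.29],[0,0.86,2.29]], delta_rot=[[0,0,0],[0,0,0],[0,0,0],[0,0,0],[0,0,0]])

```text
time: 58.82
tool_pos: [0.4128, 0.2406, 0.1472]
tcp_rot: [-1.65, 0.851, 1.653]
wrist_force: [-0.3, 0.0, -1.2]
width: 0.479
```

>>> carry_out(offset=[[2.5,0,0],[2.5,0,0],[2.5,0,0],[2,0,0],[0.5,0,0]], delta_rot=[[0,0,0],[0,0,0],[0,0,0],[0,0,0],[0,0,0]])

```text
time: 59.23
tool_pos: [0.4106, 0.2386, 0.0441]
tcp_rot: [-1.648, 0.856, 1.658]
wrist_force: [-0.5, -0.5, -2.1]
width: 0.479
```

>>> carry_out(offset=[[0,0,0],[0,0,0],[0.3,0,0],[0.2,0,0],[0.2,0,0]], delta_rot=[[0,0,0],[0,0,0],[0,0,0],[0,0,0],[0,0,0]])

```text
time: 59.65
tool_pos: [0.4161, 0.2411, 0.0431]
tcp_rot: [-1.651, 0.846, 1.649]
wrist_force: [0.9, 0.6, -2.0]
width: 0.476
```

```bash
python3 -c "
from h import *
plan(.4147,.2414,.0242,125.5)"
```

```text
t 59.6 tcp [0.4161 0.2411 0.0431] jaw 125.6 tilt [ 0.002  0.001 -1.   ] q6 -1.72 w 0.476 F [ 0.9  0.6 -2. ]
  turn x: 0.1  shift(cm): [1.89 0.1  0.1 ]
```

>>> carry_out(offset=[[0.3,0,0],[0.3,0,0],[0.3,0,0],[0.2,0,0],[0,0,0]], delta_rot=[[0,0,0],[0,0,0],[0,0,0],[0,0,0],[0,0,0]])

```text
time: 60.07
tool_pos: [0.4169, 0.2428, 0.0333]
tcp_rot: [-1.65, 0.843, 1.648]
wrist_force: [-2.3, 4.3, 7.4]
width: 0.478
```

>>> carry_out(offset=[[0,0,0],[0,0,0],[0,0,0],[0,0,0],[0,0,0]], delta_rot=[[0,0,0],[0,0,0],[0,0,0],[0,0,0],[0,0,0]], fingers=0.8)

```text
time: 60.48
tool_pos: [0.4148, 0.2404, 0.0308]
tcp_rot: [-1.651, 0.848, 1.651]
wrist_force: [0.2, 0.2, 0.1]
width: 0.899
```

```bash
python3 -c "
from h import *
plan(.4147,.2414,.0242,125.5)
cl={n:cloud(n) for n in('top','scene')}
dish(tool()[1][:2],.042,cl=cl)"
```

```text
t 60.5 tcp [0.4148 0.2404 0.0308] jaw 125.6 tilt [-0. -0. -1.] q6 -1.72 w 0.899 F [0.2 0.2 0.1]
  turn x: 0.1  shift(cm): [ 0.66 -0.05  0.08]
  dish top [0.4045 0.2199] r 0.0151 z 0.0432 n 26 face slope deg [1.29 2.29] z 0.0251 n 234
  dish scene [0.4089 0.2252] r 0.0375 z 0.0425 n 25 face slope deg [-0.86  1.73] z 0.0234 n 223
```

>>> carry_out(offset=[[0.4,0,0],[0.26,0,0],[0,0,0],[0,0,0],[0,0,0]], delta_rot=[[0,0,0],[0,0,0],[0,0,0],[0,0,0],[0,0,0]])

```text
time: 61.0
tool_pos: [0.4149, 0.2406, 0.0243]
tcp_rot: [-1.651, 0.848, 1.651]
wrist_force: [-0.7, -0.7, 0.1]
width: 0.904
```

>>> carry_out(offset=[[0,0,0],[0,0,0],[0,0,0],[0,0,0],[0,0,0]], delta_rot=[[0,0,0],[0,0,0],[0,0,0],[0,0,0],[0,0,0]], fingers=-1)

```text
time: 61.42
tool_pos: [0.4152, 0.2408, 0.0248]
tcp_rot: [-1.651, 0.847, 1.65]
wrist_force: [-1.0, -0.2, 2.8]
width: 0.468
```

>>> carry_out(offset=[[0,0,0],[0,0,0],[0,0,0],[0,0,0],[0,0,0]], delta_rot=[[0,0,0],[0,0,0],[0,0,0],[0,0,0],[0,0,0]])

```text
time: 61.83
tool_pos: [0.4152, 0.2408, 0.0248]
tcp_rot: [-1.651, 0.847, 1.65]
wrist_force: [-2.2, -0.4, 5.7]
width: 0.465
```

>>> carry_out(offset=[[0,0,0],[0,0,0],[0,0,0],[0,0,0],[0,0,0]], delta_rot=[[0,0,0],[0,0,0],[0,0,0],[0,0,0],[0,0,0]], fingers=0.5)

```text
time: 62.25
tool_pos: [0.4148, 0.2405, 0.0242]
tcp_rot: [-1.651, 0.848, 1.651]
wrist_force: [0.2, 0.0, 0.7]
width: 0.75
```

>>> carry_out(offset=[[0,0,0],[0,0,0],[0,0,0],[0,0,0],[0,0,0]], delta_rot=[[6,0,0],[6,0,0],[6,0,0],[6,0,0],[6,0,0]])

```text
time: 62.67
tool_pos: [0.415, 0.2406, 0.0244]
tcp_rot: [-1.278, 1.164, 1.278]
wrist_force: [0.2, 1.1, 0.1]
width: 0.753
```

>>> carry_out(offset=[[0,0,0],[0,0,0],[0,0,0],[0,0,0],[0,0,0]], delta_rot=[[6,0,0],[6,0,0],[6,0,0],[6,0,0],[6,0,0]])

```text
time: 63.08
tool_pos: [0.415, 0.2406, 0.0244]
tcp_rot: [-0.887, 1.383, 0.887]
wrist_force: [-0.2, 0.6, -0.7]
width: 0.752
```

>>> carry_out(offset=[[0,0,0],[0,0,0],[0,0,0],[0,0,0],[0,0,0]], delta_rot=[[6,0,0],[6,0,0],[6,0,0],[6,0,0],[6,0,0]])

```text
time: 63.5
tool_pos: [0.415, 0.2406, 0.0244]
tcp_rot: [-0.483, 1.516, 0.483]
wrist_force: [-0.5, -0.3, 1.2]
width: 0.748
```

>>> carry_out(offset=[[0,0,0],[0,0,0],[0,0,0],[0,0,0],[0,0,0]], delta_rot=[[0,0,0],[0,0,0],[0,0,0],[0,0,0],[0,0,0]], fingers=-1)

```text
time: 63.92
tool_pos: [0.4153, 0.2408, 0.0247]
tcp_rot: [-0.488, 1.515, 0.488]
wrist_force: [-0.7, -0.2, 2.7]
width: 0.466
```

>>> carry_out(offset=[[0,0,0],[0,0,0],[0,0,0],[0,0,0],[0,0,0]], delta_rot=[[0,0,0],[0,0,0],[0,0,0],[0,0,0],[0,0,0]])

```text
time: 64.33
tool_pos: [0.4153, 0.2408, 0.0247]
tcp_rot: [-0.487, 1.515, 0.487]
wrist_force: [0.5, 0.3, 3.8]
width: 0.468
```

```bash
python3 -c "
from h import *
plan(.6108,.1153,.13,35.5)"
```

```text
t 64.3 tcp [0.4153 0.2408 0.0247] jaw 35.6 tilt [ 0.  0. -1.] q6 -0.15 w 0.468 F [0.5 0.3 3.8]
  turn x: 0.1  shift(cm): [-10.52 -21.57   8.64]
```

>>> carry_out(offset=[[-1,0,0],[-2.5,0,0],[-3,0,0],[-3,0,0],[-1.5,0,0]], delta_rot=[[0,0,0],[0,0,0],[0,0,0],[0,0,0],[0,0,0]])

```text
time: 64.75
tool_pos: [0.4161, 0.2413, 0.138]
tcp_rot: [-0.486, 1.512, 0.487]
wrist_force: [1.1, 0.3, -0.0]
width: 0.466
```

```bash
python3 -c "
from h import *
cl={n:cloud(n) for n in('top','scene')}
for q in ((.6109,.1149),(.6237,.0057),(.6364,-.1035)): print(dome(q,.067,cl=cl))"
```

```text
dome top [0.6112 0.1143 0.0547] rms 0.0014 339
  dome scene [0.6116 0.116  0.0542] rms 0.0017 270
[0.61142623 0.11513954 0.05442352]
  dome top [0.6235 0.0041 0.0551] rms 0.0015 337
  dome scene [0.6235 0.0059 0.0542] rms 0.0015 301
[0.62347387 0.00495918 0.05463228]
  dome top [ 0.6364 -0.1043  0.0549] rms 0.0014 342
  dome scene [ 0.6365 -0.1024  0.0542] rms 0.0014 347
[ 0.63644084 -0.10334915  0.05452754]
```

>>> carry_out(offset=[[0,-2.15,0.86],[0,-2.15,0.86],[0,-2.15,0.86],[0,-2.15,0.86],[0,-2.15,0.86]], delta_rot=[[0,0,0],[0,0,0],[0,0,0],[0,0,0],[0,0,0]])

```text
time: 65.27
tool_pos: [0.5116, 0.1772, 0.1321]
tcp_rot: [-0.487, 1.519, 0.487]
wrist_force: [0.7, 0.5, -1.5]
width: 0.47
```

>>> carry_out(offset=[[0,-2.15,0.86],[0,-2.15,0.86],[0,-2.15,0.86],[0,-2.15,0.86],[0,-2.15,0.86]], delta_rot=[[0,0,0],[0,0,0],[0,0,0],[0,0,0],[0,0,0]])

```text
time: 65.68
tool_pos: [0.6092, 0.115, 0.1317]
tcp_rot: [-0.486, 1.52, 0.488]
wrist_force: [0.1, 0.0, -1.0]
width: 0.467
```

>>> carry_out(offset=[[0,0,0],[1,0,0],[1.5,0,0],[1,0,0],[0,0,0]], delta_rot=[[0,0,0],[0,0,0],[0,0,0],[0,0,0],[0,0,0]])

```text
time: 66.1
tool_pos: [0.6058, 0.116, 0.0946]
tcp_rot: [-0.487, 1.524, 0.489]
wrist_force: [-0.6, 0.1, -0.9]
width: 0.467
```

>>> carry_out(offset=[[0,0,0],[0,0,0],[0,0,0],[0,0,0],[0,0,0]], delta_rot=[[0,0,0],[0,0,0],[0,0,0],[0,0,0],[0,0,0]])

```text
time: 66.52
tool_pos: [0.6107, 0.1162, 0.1004]
tcp_rot: [-0.487, 1.514, 0.487]
wrist_force: [-0.3, 0.2, -2.4]
width: 0.468
```

```bash
python3 -c "
from h import *
plan(.6108,.1153,.0867,35.6)"
```

```text
t 66.5 tcp [0.6107 0.1162 0.1004] jaw 35.6 tilt [ 0.002  0.    -1.   ] q6 -0.47 w 0.468 F [-0.3  0.2 -2.4]
  turn x: 0.0  shift(cm): [ 1.37 -0.08 -0.05]
```

>>> carry_out(offset=[[0.4,-0.12,-0.02],[0.3,0,0],[0.2,0,0],[0.1,0,0],[0,0,0]], delta_rot=[[0,0,0],[0,0,0],[0,0,0],[0,0,0],[0,0,0]])

```text
time: 66.93
tool_pos: [0.6103, 0.1148, 0.0888]
tcp_rot: [-0.487, 1.516, 0.487]
wrist_force: [-0.3, 0.2, -1.0]
width: 0.471
```

>>> carry_out(offset=[[0,0,0],[0,0,0],[0,0,0],[0,0,0],[0,0,0]], delta_rot=[[0,0,0],[0,0,0],[0,0,0],[0,0,0],[0,0,0]])

```text
time: 67.35
tool_pos: [0.6108, 0.115, 0.0897]
tcp_rot: [-0.487, 1.515, 0.487]
wrist_force: [-1.3, 0.5, -1.5]
width: 0.466
```

```bash
python3 -c "
from h import *
plan(.6113,.1151,.0867,35.6);print(read_state()['torque'])"
```

```text
t 67.3 tcp [0.6108 0.115  0.0897] jaw 35.6 tilt [ 0.  0. -1.] q6 -0.48 w 0.466 F [-1.3  0.5 -1.5]
  turn x: 0.0  shift(cm): [ 0.3  -0.02  0.04]
[-0.00576854 -0.03097214 -0.03576629]
```

>>> carry_out(offset=[[0.1,-0.02,0.04],[0.08,0,0],[0.06,0,0],[0.05,0,0],[0.05,0,0]], delta_rot=[[0,0,0],[0,0,0],[0,0,0],[0,0,0],[0,0,0]])

```text
time: 67.77
tool_pos: [0.6112, 0.115, 0.0866]
tcp_rot: [-0.487, 1.515, 0.487]
wrist_force: [-1.7, 0.8, 4.2]
width: 0.467
```

>>> carry_out(offset=[[0,0,0],[0,0,0],[0,0,0],[0,0,0],[0,0,0]], delta_rot=[[0,0,0],[0,0,0],[0,0,0],[0,0,0],[0,0,0]])

```text
time: 68.18
tool_pos: [0.6113, 0.115, 0.0866]
tcp_rot: [-0.487, 1.515, 0.487]
wrist_force: [-1.9, -0.4, 5.5]
width: 0.466
```

```bash
python3 -c "
from h import *
plan(.6113,.1151,.0867,35.6);print(read_state()['torque'])"
```

```text
t 68.2 tcp [0.6113 0.115  0.0866] jaw 35.6 tilt [ 0.  0. -1.] q6 -0.48 w 0.466 F [-1.9 -0.4  5.5]
  turn x: 0.0  shift(cm): [-0.01  0.01  0.  ]
[-0.11634211  0.42930941  0.00605816]
```

>>> carry_out(offset=[[-0.03,0,0],[0,0,0],[0,0,0],[0,0,0],[0,0,0]], delta_rot=[[0,0,0],[0,0,0],[0,0,0],[0,0,0],[0,0,0]], newtons=20)

```text
time: 68.6
tool_pos: [0.6113, 0.115, 0.0867]
tcp_rot: [-0.487, 1.515, 0.487]
wrist_force: [-2.7, -0.8, 4.8]
width: 0.463
```

>>> carry_out(offset=[[0,0,0],[0,0,0],[0,0,0],[0,0,0],[0,0,0]], delta_rot=[[0,0,0],[0,0,0],[0,0,0],[0,0,0],[0,0,0]], fingers=0)

```text
time: 69.02
tool_pos: [0.6111, 0.115, 0.086]
tcp_rot: [-0.487, 1.516, 0.487]
wrist_force: [-0.4, 0.1, 0.3]
width: 0.499
```

```bash
python3 -c "
from h import *
plan(.6113,.1151,.0867,35.6);print(read_state()['torque'])
cl={n:cloud(n) for n in('top','scene')}
dish((.6113,.1151),cl=cl)
p=cl['scene'][1];cv2.imwrite('pics/s5.png',cv2.resize(p[150:250,280:400,::-1],None,fx=4,fy=4))"
```

```text
t 69.0 tcp [0.6111 0.115  0.086 ] jaw 35.6 tilt [-0. -0. -1.] q6 -0.48 w 0.499 F [-0.4  0.1  0.3]
  turn x: 0.0  shift(cm): [-0.07 -0.01  0.02]
[0.01515279 0.02270205 0.0114642 ]
  dish top unseen
  dish scene [0.6125 0.1137] r 0.0231 z 0.1037 n 148 face slope deg [0.12 1.22] z 0.0860 n 292
```

View pics/s5.png

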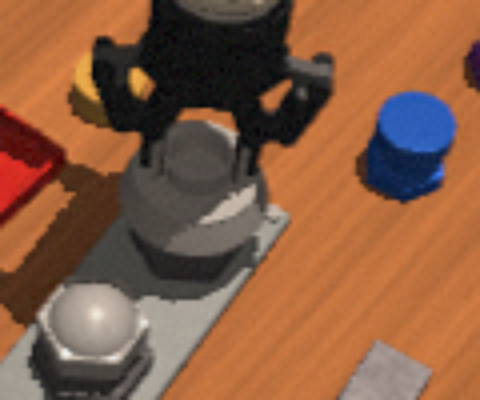

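The dish sits level on the dome (195,190) with the jaws just clear of it. I'll open further in steps.

>>> carry_out(offset=[[-0.05,0,0],[0,0,0],[0,0,0],[0,0,0],[0,0,0]], delta_rot=[[0,0,0],[0,0,0],[0,0,0],[0,0,0],[0,0,0]], fingers=0.15)

```text
time: 69.53
tool_pos: [0.6112, 0.115, 0.0869]
tcp_rot: [-0.487, 1.515, 0.487]
wrist_force: [0.5, -0.3, -0.1]
width: 0.576
```

>>> carry_out(offset=[[-0.1,0,0],[-0.2,0,0],[-0.2,0,0],[-0.2,0,0],[-0.2,0,0]], delta_rot=[[0,0,0],[0,0,0],[0,0,0],[0,0,0],[0,0,0]], fingers=0.4)

```text
time: 69.95
tool_pos: [0.6113, 0.1151, 0.0963]
tcp_rot: [-0.487, 1.515, 0.487]
wrist_force: [0.1, 0.6, -0.2]
width: 0.704
```

```bash
python3 -c "
from h import *
plan(.6113,.1151,.0867,35.6)
cl={n:cloud(n) for n in('top','scene')}
dish((.6113,.1151),cl=cl)"
```

```text
t 70.0 tcp [0.6113 0.1151 0.0963] jaw 35.6 tilt [ 0.  0. -1.] q6 -0.48 w 0.704 F [ 0.1  0.6 -0.2]
  turn x: 0.0  shift(cm): [0.96 0.   0.  ]
  dish top unseen
  dish scene [0.613  0.1144] r 0.0217 z 0.1033 n 109 face slope deg [-0.4   0.84] z 0.0857 n 376
```

>>> carry_out(offset=[[-0.3,0,0],[-0.5,0,0],[-1,0,0],[-1.5,0,0],[-2,0,0]], delta_rot=[[0,0,0],[0,0,0],[0,0,0],[0,0,0],[0,0,0]])

```text
time: 70.47
tool_pos: [0.6101, 0.1148, 0.1486]
tcp_rot: [-0.487, 1.518, 0.488]
wrist_force: [0.3, -0.4, -0.1]
width: 0.699
```

>>> carry_out(offset=[[-1,2.5,-2],[0,2.5,-2],[0,2.5,-2],[0,2.5,-2],[0,2.5,-2]], delta_rot=[[0,0,0],[0,0,0],[0,0,0],[0,0,0],[0,0,0]])

```text
time: 70.88
tool_pos: [0.4561, 0.1587, 0.16]
tcp_rot: [-0.486, 1.514, 0.487]
wrist_force: [-0.3, 0.3, 1.3]
width: 0.7
```

```bash
python3 -c "
from h import *
cl={n:cloud(n) for n in('top','scene')}
dish((.6113,.1151),cl=cl)
plan(.4362,.4007,.06,35.6)
print([dome(q,.067,cl=cl) for q in ((.6237,.0057),(.6364,-.1035))])"
```

```text
dish top [0.6106 0.1142] r 0.0193 z 0.1043 n 90 face slope deg [ 0.84 -0.32] z 0.0864 n 533
  dish scene [0.6112 0.1155] r 0.0192 z 0.1028 n 104 face slope deg [0.32 0.42] z 0.0857 n 399
t 71.0 tcp [0.4526 0.1589 0.1589] jaw 35.8 tilt [-0.003  0.    -1.   ] q6 -0.34 w 0.697 F [0.6 0.6 0.2]
  turn x: 0.2  shift(cm): [ 9.89 20.6  12.76]
  dome top [0.6233 0.0043 0.055 ] rms 0.0013 341
  dome scene [0.6235 0.006  0.0541] rms 0.0016 313
  dome top [ 0.6364 -0.1042  0.0548] rms 0.0014 338
  dome scene [ 0.6369 -0.1026  0.0539] rms 0.0014 354
[array([0.62339841, 0.00516878, 0.05453139]), array([ 0.63668143, -0.10342826,  0.05436243])]
```

>>> carry_out(offset=[[0,2.06,1.28],[0,2.06,1.28],[0,2.06,1.28],[0,2.06,1.28],[0,2.06,1.28]], delta_rot=[[0,0,0],[0,0,0],[0,0,0],[0,0,0],[0,0,0]], fingers=1)

```text
time: 71.4
tool_pos: [0.4502, 0.2807, 0.1601]
tcp_rot: [-0.486, 1.513, 0.487]
wrist_force: [0.1, 0.5, -0.4]
width: 0.995
```

>>> carry_out(offset=[[0,2.06,1.28],[0,2.06,1.28],[0,2.06,1.28],[0,2.06,1.28],[0,2.06,1.28]], delta_rot=[[0,0,0],[0,0,0],[0,0,0],[0,0,0],[0,0,0]])

```text
time: 71.82
tool_pos: [0.4421, 0.402, 0.1599]
tcp_rot: [-0.487, 1.514, 0.487]
wrist_force: [-0.5, -0.5, -0.7]
width: 1.001
```

>>> carry_out(offset=[[2.5,0,0],[3,0,0],[2.5,0,0],[1.5,0,0],[0,0,0]], delta_rot=[[0,0,0],[0,0,0],[0,0,0],[0,0,0],[0,0,0]])

```text
time: 72.23
tool_pos: [0.4393, 0.3986, 0.0601]
tcp_rot: [-0.49, 1.522, 0.485]
wrist_force: [-0.8, -1.5, -0.6]
width: 1.001
```

>>> carry_out(offset=[[0,0,0],[0,0,0],[0,0,0],[0,0,0],[0,0,0]], delta_rot=[[0,0,0],[0,0,0],[0,0,0],[0,0,0],[0,0,0]])

```text
time: 72.65
tool_pos: [0.442, 0.4011, 0.0655]
tcp_rot: [-0.486, 1.513, 0.488]
wrist_force: [-0.1, 0.8, -0.1]
width: 0.999
```

```bash
python3 -c "
from h import *
plan(.4362,.4007,.0242,35.6)"
```

```text
t 72.7 tcp [0.442  0.4011 0.0655] jaw 35.6 tilt [ 0.002  0.002 -1.   ] q6 0.07 w 0.999 F [-0.1  0.8 -0.1]
  turn x: 0.0  shift(cm): [ 4.13  0.31 -0.51]
```

>>> carry_out(offset=[[1,0.31,-0.51],[1.5,0,0],[0.8,0,0],[0.4,0,0],[0.2,0,0]], delta_rot=[[0,0,0],[0,0,0],[0,0,0],[0,0,0],[0,0,0]])

```text
time: 73.07
tool_pos: [0.4342, 0.3993, 0.0236]
tcp_rot: [-0.488, 1.517, 0.487]
wrist_force: [-0.5, 0.5, 0.6]
width: 0.998
```

>>> carry_out(offset=[[0,0,0],[0,0,0],[0,0,0],[0,0,0],[0,0,0]], delta_rot=[[0,0,0],[0,0,0],[0,0,0],[0,0,0],[0,0,0]])

```text
time: 73.48
tool_pos: [0.4355, 0.4002, 0.0255]
tcp_rot: [-0.487, 1.514, 0.487]
wrist_force: [0.4, -0.3, 0.0]
width: 1.003
```

```bash
python3 -c "
from h import *
plan(.4362,.4007,.0242,35.6)"
```

```text
t 73.5 tcp [0.4355 0.4002 0.0255] jaw 35.6 tilt [ 0.001  0.001 -1.   ] q6 0.08 w 1.003 F [ 0.4 -0.3  0. ]
  turn x: 0.0  shift(cm): [0.13 0.   0.08]
```

>>> carry_out(offset=[[0.12,0,0.08],[0,0,0],[0,0,0],[0,0,0],[0,0,0]], delta_rot=[[0,0,0],[0,0,0],[0,0,0],[0,0,0],[0,0,0]])

```text
time: 73.9
tool_pos: [0.4358, 0.4004, 0.0237]
tcp_rot: [-0.487, 1.515, 0.487]
wrist_force: [-0.3, 0.9, 0.4]
width: 1.0
```

>>> carry_out(offset=[[0,0,0],[0,0,0],[0,0,0],[0,0,0],[0,0,0]], delta_rot=[[0,0,0],[0,0,0],[0,0,0],[0,0,0],[0,0,0]], fingers=-1, newtons=25)

```text
time: 74.32
tool_pos: [0.4358, 0.4004, 0.0239]
tcp_rot: [-0.487, 1.515, 0.487]
wrist_force: [-0.5, -0.3, 1.3]
width: 0.467
```

>>> carry_out(offset=[[0,0,0],[0,0,0],[0,0,0],[0,0,0],[0,0,0]], delta_rot=[[0,0,0],[0,0,0],[0,0,0],[0,0,0],[0,0,0]])

```text
time: 74.73
tool_pos: [0.4358, 0.4004, 0.0239]
tcp_rot: [-0.487, 1.515, 0.487]
wrist_force: [-1.8, -1.3, 3.4]
width: 0.468
```

>>> carry_out(offset=[[0,0,0],[0,0,0],[0,0,0],[0,0,0],[0,0,0]], delta_rot=[[0,0,0],[0,0,0],[0,0,0],[0,0,0],[0,0,0]], fingers=0.5)

```text
time: 75.15
tool_pos: [0.4357, 0.4003, 0.0235]
tcp_rot: [-0.487, 1.516, 0.487]
wrist_force: [0.6, -0.0, -0.7]
width: 0.755
```

>>> carry_out(offset=[[0,0,0],[0,0,0],[0,0,0],[0,0,0],[0,0,0]], delta_rot=[[6,0,0],[6,0,0],[6,0,0],[6,0,0],[6,0,0]])

```text
time: 75.57
tool_pos: [0.4358, 0.4004, 0.0236]
tcp_rot: [-0.073, 1.57, 0.073]
wrist_force: [-0.2, 0.1, 0.1]
width: 0.75
```

>>> carry_out(offset=[[0,0,0],[0,0,0],[0,0,0],[0,0,0],[0,0,0]], delta_rot=[[6,0,0],[6,0,0],[6,0,0],[6,0,0],[6,0,0]])

```text
time: 75.98
tool_pos: [0.4357, 0.4003, 0.0236]
tcp_rot: [0.338, 1.544, -0.338]
wrist_force: [-0.3, 0.4, -0.2]
width: 0.753
```

>>> carry_out(offset=[[0,0,0],[0,0,0],[0,0,0],[0,0,0],[0,0,0]], delta_rot=[[6,0,0],[6,0,0],[6,0,0],[6,0,0],[6,0,0]])

```text
time: 76.4
tool_pos: [0.4357, 0.4004, 0.0236]
tcp_rot: [0.744, 1.44, -0.744]
wrist_force: [1.2, -0.5, -0.6]
width: 0.752
```

>>> carry_out(offset=[[0,0,0],[0,0,0],[0,0,0],[0,0,0],[0,0,0]], delta_rot=[[0,0,0],[0,0,0],[0,0,0],[0,0,0],[0,0,0]], fingers=-1)

```text
time: 76.82
tool_pos: [0.4358, 0.4004, 0.0238]
tcp_rot: [0.739, 1.441, -0.739]
wrist_force: [-0.1, 0.3, 1.9]
width: 0.467
```

>>> carry_out(offset=[[0,0,0],[0,0,0],[0,0,0],[0,0,0],[0,0,0]], delta_rot=[[0,0,0],[0,0,0],[0,0,0],[0,0,0],[0,0,0]])

```text
time: 77.23
tool_pos: [0.4358, 0.4004, 0.0238]
tcp_rot: [0.74, 1.441, -0.74]
wrist_force: [-0.2, -1.4, 3.0]
width: 0.467
```

```bash
python3 -c "
from h import *
plan(.6235,.0053,.165,-54.4)"
```

```text
t 77.2 tcp [0.4358 0.4004 0.0238] jaw -54.4 tilt [ 0.  0. -1.] q6 1.65 w 0.467 F [-0.2 -1.4  3. ]
  turn x: 0.0  shift(cm): [-14.12  -7.74  43.05]
```

>>> carry_out(offset=[[-1,0,0],[-3,0,0],[-3.8,0,0],[-3.8,0,0],[-2.5,0,0]], delta_rot=[[0,0,0],[0,0,0],[0,0,0],[0,0,0],[0,0,0]])

```text
time: 77.65
tool_pos: [0.4367, 0.4013, 0.1688]
tcp_rot: [0.743, 1.44, -0.737]
wrist_force: [0.8, 0.3, -1.6]
width: 0.47
```

>>> carry_out(offset=[[0,-0.52,2.87],[0,-0.52,2.87],[0,-0.52,2.87],[0,-0.52,2.87],[0,-0.52,2.87]], delta_rot=[[0,0,0],[0,0,0],[0,0,0],[0,0,0],[0,0,0]])

```text
time: 78.07
tool_pos: [0.4983, 0.2674, 0.1649]
tcp_rot: [0.74, 1.441, -0.74]
wrist_force: [0.7, -0.1, -0.8]
width: 0.475
```

>>> carry_out(offset=[[0,-0.52,2.87],[0,-0.52,2.87],[0,-0.52,2.87],[0,-0.52,2.87],[0,-0.52,2.87]], delta_rot=[[0,0,0],[0,0,0],[0,0,0],[0,0,0],[0,0,0]])

```text
time: 78.48
tool_pos: [0.5608, 0.1354, 0.1648]
tcp_rot: [0.74, 1.441, -0.74]
wrist_force: [-0.1, -0.2, -1.2]
width: 0.469
```

>>> carry_out(offset=[[0,-0.52,2.87],[0,-0.52,2.87],[0,-0.52,2.87],[0,-0.52,2.87],[0,-0.52,2.87]], delta_rot=[[0,0,0],[0,0,0],[0,0,0],[0,0,0],[0,0,0]])

```text
time: 78.9
tool_pos: [0.6233, 0.0037, 0.1647]
tcp_rot: [0.74, 1.441, -0.74]
wrist_force: [0.2, 0.6, -1.6]
width: 0.469
```

>>> carry_out(offset=[[0,0,0],[0,0,0],[0,0,0],[0,0,0],[0,0,0]], delta_rot=[[0,0,0],[0,0,0],[0,0,0],[0,0,0],[0,0,0]])

```text
time: 79.32
tool_pos: [0.6226, 0.0062, 0.1646]
tcp_rot: [0.739, 1.442, -0.739]
wrist_force: [0.8, 1.0, -1.0]
width: 0.469
```

```bash
python3 -c "
from h import *
plan(.6235,.0053,.0858,-54.4)"
```

```text
t 79.3 tcp [0.6226 0.0062 0.1646] jaw -54.3 tilt [-0.001  0.    -1.   ] q6 0.92 w 0.469 F [ 0.8  1.  -1. ]
  turn x: 0.1  shift(cm): [7.88 0.03 0.13]
```

>>> carry_out(offset=[[1.5,0.03,0.13],[2,0,0],[1.8,0,0],[1.1,0,0],[0.5,0,0]], delta_rot=[[0,0,0],[0,0,0],[0,0,0],[0,0,0],[0,0,0]])

```text
time: 79.73
tool_pos: [0.6223, 0.0051, 0.0934]
tcp_rot: [0.738, 1.445, -0.741]
wrist_force: [-0.7, 0.3, -1.8]
width: 0.47
```

>>> carry_out(offset=[[0,0,0],[0,0,0],[0,0,0],[0,0,0],[0,0,0]], delta_rot=[[0,0,0],[0,0,0],[0,0,0],[0,0,0],[0,0,0]])

```text
time: 80.15
tool_pos: [0.6251, 0.0041, 0.097]
tcp_rot: [0.741, 1.439, -0.739]
wrist_force: [0.2, -0.7, -1.6]
width: 0.467
```

```bash
python3 -c "
from h import *
plan(.6235,.0053,.0858,-54.4)"
```

```text
t 80.2 tcp [0.6251 0.0041 0.097 ] jaw -54.4 tilt [ 0.002 -0.    -1.   ] q6 0.92 w 0.467 F [ 0.2 -0.7 -1.6]
  turn x: 0.0  shift(cm): [ 1.12 -0.06 -0.19]
```

>>> carry_out(offset=[[0.3,-0.06,-0.19],[0.3,0,0],[0.2,0,0],[0.1,0,0],[0,0,0]], delta_rot=[[0,0,0],[0,0,0],[0,0,0],[0,0,0],[0,0,0]])

```text
time: 80.57
tool_pos: [0.6222, 0.0054, 0.0861]
tcp_rot: [0.74, 1.442, -0.74]
wrist_force: [0.7, -0.4, -1.7]
width: 0.468
```

>>> carry_out(offset=[[0,0,0],[0,0,0],[0,0,0],[0,0,0],[0,0,0]], delta_rot=[[0,0,0],[0,0,0],[0,0,0],[0,0,0],[0,0,0]])

```text
time: 80.98
tool_pos: [0.6227, 0.0053, 0.0868]
tcp_rot: [0.74, 1.441, -0.74]
wrist_force: [1.4, -0.3, -1.4]
width: 0.466
```

```bash
python3 -c "
from h import *
plan(.6235,.0053,.0858,-54.4)"
```

```text
t 81.0 tcp [0.6227 0.0053 0.0868] jaw -54.4 tilt [ 0. -0. -1.] q6 0.92 w 0.466 F [ 1.4 -0.3 -1.4]
  turn x: 0.0  shift(cm): [0.1  0.07 0.05]
```

>>> carry_out(offset=[[0,0.07,0.05],[0,0,0],[0.05,0,0],[0.05,0,0],[0.02,0,0]], delta_rot=[[0,0,0],[0,0,0],[0,0,0],[0,0,0],[0,0,0]])

```text
time: 81.4
tool_pos: [0.6236, 0.0053, 0.0858]
tcp_rot: [0.74, 1.441, -0.74]
wrist_force: [-0.9, -0.4, 2.0]
width: 0.467
```

>>> carry_out(offset=[[0,0,0],[0,0,0],[0,0,0],[0,0,0],[0,0,0]], delta_rot=[[0,0,0],[0,0,0],[0,0,0],[0,0,0],[0,0,0]])

```text
time: 81.82
tool_pos: [0.6236, 0.0053, 0.0858]
tcp_rot: [0.74, 1.441, -0.74]
wrist_force: [-0.9, -0.5, 1.4]
width: 0.468
```

```bash
python3 -c "
from h import *
plan(.6235,.0053,.0858,-54.4)"
```

```text
t 81.8 tcp [0.6236 0.0053 0.0858] jaw -54.4 tilt [ 0. -0. -1.] q6 0.92 w 0.468 F [-0.9 -0.5  1.4]
  turn x: 0.0  shift(cm): [-0.   -0.01 -0.  ]
```

>>> carry_out(offset=[[0,0,0],[0,0,0],[0,0,0],[0,0,0],[0,0,0]], delta_rot=[[0,0,0],[0,0,0],[0,0,0],[0,0,0],[0,0,0]], fingers=0, newtons=20)

```text
time: 82.23
tool_pos: [0.6234, 0.0053, 0.0853]
tcp_rot: [0.74, 1.441, -0.74]
wrist_force: [-0.6, -0.7, 0.0]
width: 0.498
```

>>> carry_out(offset=[[-0.05,0,0],[0,0,0],[0,0,0],[0,0,0],[0,0,0]], delta_rot=[[0,0,0],[0,0,0],[0,0,0],[0,0,0],[0,0,0]], fingers=0.15)

```text
time: 82.65
tool_pos: [0.6235, 0.0053, 0.086]
tcp_rot: [0.74, 1.441, -0.74]
wrist_force: [-1.0, -0.7, -0.1]
width: 0.574
```

>>> carry_out(offset=[[-0.1,0,0],[-0.2,0,0],[-0.2,0,0],[-0.2,0,0],[-0.2,0,0]], delta_rot=[[0,0,0],[0,0,0],[0,0,0],[0,0,0],[0,0,0]], fingers=0.4)

```text
time: 83.07
tool_pos: [0.6236, 0.0053, 0.0953]
tcp_rot: [0.74, 1.441, -0.74]
wrist_force: [0.3, -0.5, -0.1]
width: 0.699
```

>>> carry_out(offset=[[-0.3,0,0],[-0.5,0,0],[-1,0,0],[-2,0,0],[-2.5,0,0]], delta_rot=[[0,0,0],[0,0,0],[0,0,0],[0,0,0],[0,0,0]])

```text
time: 83.48
tool_pos: [0.622, 0.0054, 0.1573]
tcp_rot: [0.739, 1.445, -0.742]
wrist_force: [-0.3, -1.0, 0.4]
width: 0.697
```

>>> carry_out(offset=[[-0.5,-2.29,2.5],[0,-2.29,2.5],[0,-2.29,2.5],[0,-2.29,2.5],[0,-2.29,2.5]], delta_rot=[[0,0,0],[0,0,0],[0,0,0],[0,0,0],[0,0,0]])

```text
time: 83.9
tool_pos: [0.6032, -0.1644, 0.1644]
tcp_rot: [0.74, 1.44, -0.739]
wrist_force: [0.1, -0.2, 0.7]
width: 0.7
```

>>> carry_out(offset=[[0,-2.29,2.5],[0,-2.29,2.5],[0,-2.29,2.5],[0,-2.29,2.5],[0,-2.29,2.5]], delta_rot=[[0,0,0],[0,0,0],[0,0,0],[0,0,0],[0,0,0]], fingers=1)

```text
time: 84.32
tool_pos: [0.5828, -0.3331, 0.1642]
tcp_rot: [0.74, 1.44, -0.74]
wrist_force: [0.7, -0.2, -0.0]
width: 1.001
```

>>> carry_out(offset=[[0,0,0],[0,0,0],[0,0,0],[0,0,0],[0,0,0]], delta_rot=[[0,0,0],[0,0,0],[0,0,0],[0,0,0],[0,0,0]])

```text
time: 84.73
tool_pos: [0.5833, -0.3299, 0.1632]
tcp_rot: [0.739, 1.442, -0.739]
wrist_force: [1.1, -0.1, 0.1]
width: 1.005
```

```bash
python3 -c "
from h import *
cl={n:cloud(n) for n in('top','scene')}
dish((.6113,.1151),cl=cl);dish((.6236,.0053),cl=cl);print(dome((.6364,-.1035),.067,cl=cl))
plan(.583,-.331,.0242,-54.4)"
```

```text
dish top [0.6105 0.114 ] r 0.0192 z 0.1044 n 95 face slope deg [ 0.8  -0.66] z 0.0863 n 534
  dish scene [0.6114 0.1155] r 0.0194 z 0.1034 n 106 face slope deg [0.35 0.6 ] z 0.0858 n 396
  dish top [0.6234 0.0048] r 0.0193 z 0.1040 n 88 face slope deg [ 0.49 -0.7 ] z 0.0864 n 536
  dish scene [0.6242 0.0059] r 0.0194 z 0.1033 n 105 face slope deg [-0.56  0.19] z 0.0856 n 471
  dome top [ 0.6362 -0.1043  0.0548] rms 0.0014 343
  dome scene [ 0.6365 -0.1021  0.0541] rms 0.0015 347
[ 0.63631324 -0.10320818  0.05446727]
t 84.8 tcp [ 0.5833 -0.33    0.1632] jaw -54.3 tilt [ 0.  0. -1.] q6 0.40 w 1.003 F [-0.6  0.4  1. ]
  turn x: 0.1  shift(cm): [13.9  -0.09  0.07]
```

>>> carry_out(offset=[[2.5,-0.09,0.07],[3.5,0,0],[3.5,0,0],[2,0,0],[1,0,0]], delta_rot=[[0,0,0],[0,0,0],[0,0,0],[0,0,0],[0,0,0]])

```text
time: 85.25
tool_pos: [0.5801, -0.3298, 0.0336]
tcp_rot: [0.74, 1.448, -0.739]
wrist_force: [-0.7, 0.3, 0.3]
width: 1.001
```

>>> carry_out(offset=[[0.3,0,0],[0,0,0],[0,0,0],[0,0,0],[0,0,0]], delta_rot=[[0,0,0],[0,0,0],[0,0,0],[0,0,0],[0,0,0]])

```text
time: 85.67
tool_pos: [0.5841, -0.3332, 0.0373]
tcp_rot: [0.739, 1.437, -0.74]
wrist_force: [0.1, 0.2, -0.4]
width: 0.996
```

```bash
python3 -c "
from h import *
plan(.583,-.3309,.0242,-54.4)"
```

```text
t 85.7 tcp [ 0.5841 -0.3332  0.0373] jaw -54.4 tilt [ 0.003 -0.002 -1.   ] q6 0.39 w 0.996 F [ 0.1  0.2 -0.4]
  turn x: 0.0  shift(cm): [ 1.31  0.04 -0.26]
```

>>> carry_out(offset=[[0.4,0.04,-0.26],[0.3,0,0],[0.3,0,0],[0.1,0,0],[0,0,0]], delta_rot=[[0,0,0],[0,0,0],[0,0,0],[0,0,0],[0,0,0]])

```text
time: 86.08
tool_pos: [0.5809, -0.3297, 0.0233]
tcp_rot: [0.74, 1.442, -0.74]
wrist_force: [1.0, 0.6, 0.3]
width: 1.003
```

>>> carry_out(offset=[[0,0,0],[0,0,0],[0,0,0],[0,0,0],[0,0,0]], delta_rot=[[0,0,0],[0,0,0],[0,0,0],[0,0,0],[0,0,0]])

```text
time: 86.5
tool_pos: [0.5816, -0.3301, 0.0241]
tcp_rot: [0.74, 1.441, -0.74]
wrist_force: [0.8, -0.2, -0.3]
width: 0.998
```

```bash
python3 -c "
from h import *
plan(.583,-.3309,.0242,-54.4)"
```

```text
t 86.5 tcp [ 0.5816 -0.3301  0.0241] jaw -54.4 tilt [ 0. -0. -1.] q6 0.40 w 0.998 F [ 0.8 -0.2 -0.3]
  turn x: 0.0  shift(cm): [-0.01  0.07  0.15]
```

>>> carry_out(offset=[[0,0.07,0.15],[0,0,0],[0,0,0],[0,0,0],[0,0,0]], delta_rot=[[0,0,0],[0,0,0],[0,0,0],[0,0,0],[0,0,0]])

```text
time: 86.92
tool_pos: [0.5829, -0.3308, 0.024]
tcp_rot: [0.74, 1.441, -0.74]
wrist_force: [-0.5, -0.1, 0.2]
width: 1.002
```

>>> carry_out(offset=[[0,0,0],[0,0,0],[0,0,0],[0,0,0],[0,0,0]], delta_rot=[[0,0,0],[0,0,0],[0,0,0],[0,0,0],[0,0,0]], fingers=-1, newtons=25)

```text
time: 87.33
tool_pos: [0.5829, -0.3308, 0.0242]
tcp_rot: [0.74, 1.441, -0.74]
wrist_force: [-1.4, 0.3, 0.8]
width: 0.471
```

>>> carry_out(offset=[[0,0,0],[0,0,0],[0,0,0],[0,0,0],[0,0,0]], delta_rot=[[0,0,0],[0,0,0],[0,0,0],[0,0,0],[0,0,0]])

```text
time: 87.75
tool_pos: [0.5829, -0.3308, 0.0242]
tcp_rot: [0.74, 1.441, -0.74]
wrist_force: [-1.1, 1.2, 2.8]
width: 0.467
```

>>> carry_out(offset=[[0,0,0],[0,0,0],[0,0,0],[0,0,0],[0,0,0]], delta_rot=[[0,0,0],[0,0,0],[0,0,0],[0,0,0],[0,0,0]], fingers=0.5)

```text
time: 88.17
tool_pos: [0.5828, -0.3308, 0.0238]
tcp_rot: [0.74, 1.441, -0.74]
wrist_force: [-0.3, 0.5, 0.7]
width: 0.751
```

>>> carry_out(offset=[[0,0,0],[0,0,0],[0,0,0],[0,0,0],[0,0,0]], delta_rot=[[-6,0,0],[-6,0,0],[-6,0,0],[-6,0,0],[-6,0,0]])

```text
time: 88.58
tool_pos: [0.5829, -0.3308, 0.0239]
tcp_rot: [0.33, 1.546, -0.33]
wrist_force: [0.6, 0.2, 0.5]
width: 0.751
```

>>> carry_out(offset=[[0,0,0],[0,0,0],[0,0,0],[0,0,0],[0,0,0]], delta_rot=[[-6,0,0],[-6,0,0],[-6,0,0],[-6,0,0],[-6,0,0]])

```text
time: 89.0
tool_pos: [0.5829, -0.3308, 0.0239]
tcp_rot: [-0.081, 1.569, 0.081]
wrist_force: [0.4, -0.6, -0.1]
width: 0.75
```

>>> carry_out(offset=[[0,0,0],[0,0,0],[0,0,0],[0,0,0],[0,0,0]], delta_rot=[[-6,0,0],[-6,0,0],[-6,0,0],[-6,0,0],[-6,0,0]])

```text
time: 89.42
tool_pos: [0.5829, -0.3308, 0.0239]
tcp_rot: [-0.491, 1.514, 0.491]
wrist_force: [-0.1, -0.6, 0.5]
width: 0.753
```

>>> carry_out(offset=[[0,0,0],[0,0,0],[0,0,0],[0,0,0],[0,0,0]], delta_rot=[[0,0,0],[0,0,0],[0,0,0],[0,0,0],[0,0,0]], fingers=-1)

```text
time: 89.83
tool_pos: [0.583, -0.3308, 0.0242]
tcp_rot: [-0.486, 1.516, 0.486]
wrist_force: [-0.1, 0.8, 1.1]
width: 0.465
```

>>> carry_out(offset=[[0,0,0],[0,0,0],[0,0,0],[0,0,0],[0,0,0]], delta_rot=[[0,0,0],[0,0,0],[0,0,0],[0,0,0],[0,0,0]])

```text
time: 90.25
tool_pos: [0.5829, -0.3308, 0.0241]
tcp_rot: [-0.487, 1.515, 0.487]
wrist_force: [0.2, 1.2, 1.6]
width: 0.471
```

```bash
python3 -c "
from h import *
plan(.6364,-.1033,.135,35.6)"
```

```text
t 90.2 tcp [ 0.5829 -0.3308  0.0241] jaw 35.6 tilt [ 0.  0. -1.] q6 -1.18 w 0.471 F [0.2 1.2 1.6]
  turn x: 0.0  shift(cm): [-11.09  15.39  17.59]
```

Contact should come at TCP z = 0.0861.

>>> carry_out(offset=[[-1,0,0],[-2.5,0,0],[-3,0,0],[-3,0,0],[-1.5,0,0]], delta_rot=[[0,0,0],[0,0,0],[0,0,0],[0,0,0],[0,0,0]])

```text
time: 90.67
tool_pos: [0.5846, -0.3319, 0.1386]
tcp_rot: [-0.49, 1.512, 0.484]
wrist_force: [1.0, -1.0, -0.6]
width: 0.468
```

>>> carry_out(offset=[[0,1.54,1.76],[0,1.54,1.76],[0,1.54,1.76],[0,1.54,1.76],[0,1.54,1.76]], delta_rot=[[0,0,0],[0,0,0],[0,0,0],[0,0,0],[0,0,0]])

```text
time: 91.08
tool_pos: [0.6095, -0.216, 0.1343]
tcp_rot: [-0.487, 1.515, 0.487]
wrist_force: [0.5, -0.6, -1.1]
width: 0.468
```

>>> carry_out(offset=[[0,1.54,1.76],[0,1.54,1.76],[0,1.54,1.76],[0,1.54,1.76],[0,1.54,1.76]], delta_rot=[[0,0,0],[0,0,0],[0,0,0],[0,0,0],[0,0,0]])

```text
time: 91.5
tool_pos: [0.6362, -0.102, 0.1342]
tcp_rot: [-0.487, 1.515, 0.487]
wrist_force: [-0.3, -0.8, -2.0]
width: 0.466
```

>>> carry_out(offset=[[0,0,0],[1,0,0],[1.2,0,0],[0.8,0,0],[0.3,0,0]], delta_rot=[[0,0,0],[0,0,0],[0,0,0],[0,0,0],[0,0,0]])

```text
time: 91.92
tool_pos: [0.6339, -0.1038, 0.0977]
tcp_rot: [-0.485, 1.52, 0.488]
wrist_force: [0.1, -0.3, -1.5]
width: 0.464
```

>>> carry_out(offset=[[0,0,0],[0,0,0],[0,0,0],[0,0,0],[0,0,0]], delta_rot=[[0,0,0],[0,0,0],[0,0,0],[0,0,0],[0,0,0]])

```text
time: 92.33
tool_pos: [0.6367, -0.1034, 0.1017]
tcp_rot: [-0.487, 1.514, 0.486]
wrist_force: [-0.2, -0.4, -1.1]
width: 0.471
```

```bash
python3 -c "
from h import *
plan(.6364,-.1033,.0861,35.6)"
```

```text
t 92.3 tcp [ 0.6367 -0.1034  0.1017] jaw 35.6 tilt [ 0.001 -0.    -1.   ] q6 -0.82 w 0.471 F [-0.2 -0.4 -1.1]
  turn x: 0.0  shift(cm): [ 1.56  0.03 -0.02]
```

>>> carry_out(offset=[[0.4,0.03,-0.02],[0.4,0,0],[0.3,0,0],[0.1,0,0],[0,0,0]], delta_rot=[[0,0,0],[0,0,0],[0,0,0],[0,0,0],[0,0,0]])

```text
time: 92.75
tool_pos: [0.6353, -0.1028, 0.0881]
tcp_rot: [-0.487, 1.517, 0.488]
wrist_force: [0.1, -0.2, -1.5]
width: 0.469
```

>>> carry_out(offset=[[0,0,0],[0,0,0],[0,0,0],[0,0,0],[0,0,0]], delta_rot=[[0,0,0],[0,0,0],[0,0,0],[0,0,0],[0,0,0]])

```text
time: 93.17
tool_pos: [0.636, -0.103, 0.0892]
tcp_rot: [-0.487, 1.515, 0.487]
wrist_force: [-0.6, 0.5, -1.8]
width: 0.469
```

```bash
python3 -c "
from h import *
plan(.6364,-.1033,.0861,35.6)"
```

```text
t 93.2 tcp [ 0.636  -0.103   0.0892] jaw 35.6 tilt [ 0. -0. -1.] q6 -0.82 w 0.469 F [-0.6  0.5 -1.8]
  turn x: 0.0  shift(cm): [ 0.31 -0.05  0.02]
```

>>> carry_out(offset=[[0.1,-0.05,0.02],[0.1,0,0],[0.05,0,0],[0.05,0,0],[0.03,0,0]], delta_rot=[[0,0,0],[0,0,0],[0,0,0],[0,0,0],[0,0,0]])

```text
time: 93.58
tool_pos: [0.6364, -0.1033, 0.086]
tcp_rot: [-0.487, 1.515, 0.487]
wrist_force: [-1.4, -0.4, 2.7]
width: 0.467
```

>>> carry_out(offset=[[0,0,0],[0,0,0],[0,0,0],[0,0,0],[0,0,0]], delta_rot=[[0,0,0],[0,0,0],[0,0,0],[0,0,0],[0,0,0]])

```text
time: 94.0
tool_pos: [0.6364, -0.1033, 0.086]
tcp_rot: [-0.487, 1.515, 0.487]
wrist_force: [-2.2, -0.4, 4.1]
width: 0.468
```

```bash
python3 -c "
from h import *
plan(.6364,-.1033,.0861,35.6)"
```

```text
t 94.0 tcp [ 0.6364 -0.1033  0.086 ] jaw 35.6 tilt [ 0. -0. -1.] q6 -0.82 w 0.468 F [-2.2 -0.4  4.1]
  turn x: 0.0  shift(cm): [-0.01  0.    0.  ]
```

Same gentle release as before, then back the arm away.

>>> carry_out(offset=[[-0.03,0,0],[0,0,0],[0,0,0],[0,0,0],[0,0,0]], delta_rot=[[0,0,0],[0,0,0],[0,0,0],[0,0,0],[0,0,0]], newtons=20)

```text
time: 94.42
tool_pos: [0.6364, -0.1033, 0.086]
tcp_rot: [-0.487, 1.515, 0.487]
wrist_force: [-2.8, 0.0, 3.3]
width: 0.471
```

>>> carry_out(offset=[[0,0,0],[0,0,0],[0,0,0],[0,0,0],[0,0,0]], delta_rot=[[0,0,0],[0,0,0],[0,0,0],[0,0,0],[0,0,0]], fingers=0)

```text
time: 94.83
tool_pos: [0.6364, -0.1033, 0.0858]
tcp_rot: [-0.487, 1.515, 0.487]
wrist_force: [0.4, -0.1, 0.3]
width: 0.5
```

>>> carry_out(offset=[[-0.05,0,0],[0,0,0],[0,0,0],[0,0,0],[0,0,0]], delta_rot=[[0,0,0],[0,0,0],[0,0,0],[0,0,0],[0,0,0]], fingers=0.15)

```text
time: 95.25
tool_pos: [0.6364, -0.1033, 0.0865]
tcp_rot: [-0.487, 1.515, 0.487]
wrist_force: [-0.6, -0.5, 0.3]
width: 0.574
```

>>> carry_out(offset=[[-0.1,0,0],[-0.2,0,0],[-0.2,0,0],[-0.2,0,0],[-0.2,0,0]], delta_rot=[[0,0,0],[0,0,0],[0,0,0],[0,0,0],[0,0,0]], fingers=0.4)

```text
time: 95.67
tool_pos: [0.6364, -0.1033, 0.0958]
tcp_rot: [-0.487, 1.515, 0.487]
wrist_force: [-0.5, -0.4, -0.3]
width: 0.698
```

>>> carry_out(offset=[[-0.3,0,0],[-0.5,0,0],[-1,0,0],[-2,0,0],[-2.5,0,0]], delta_rot=[[0,0,0],[0,0,0],[0,0,0],[0,0,0],[0,0,0]])

```text
time: 96.08
tool_pos: [0.6349, -0.103, 0.1578]
tcp_rot: [-0.486, 1.519, 0.489]
wrist_force: [0.3, 0.0, -0.5]
width: 0.701
```

>>> carry_out(offset=[[-0.5,-1.5,-2.5],[0,-1.5,-2.5],[0,-1.5,-2.5],[0,-1.5,-2.5],[0,-1.5,-2.5]], delta_rot=[[0,0,0],[0,0,0],[0,0,0],[0,0,0],[0,0,0]])

```text
time: 96.5
tool_pos: [0.5782, -0.2382, 0.1649]
tcp_rot: [-0.488, 1.514, 0.487]
wrist_force: [0.8, 0.2, 0.3]
width: 0.702
```

>>> carry_out(offset=[[0,-1.5,-1.5],[0,-1.5,-1.5],[0,0,0],[0,0,0],[0,0,0]], delta_rot=[[0,0,0],[0,0,0],[0,0,0],[0,0,0],[0,0,0]])

```text
time: 96.92
tool_pos: [0.5717, -0.2786, 0.1641]
tcp_rot: [-0.487, 1.515, 0.487]
wrist_force: [-0.2, 0.7, 0.5]
width: 0.701
```

>>> carry_out(offset=[[0,0,0],[0,0,0],[0,0,0],[0,0,0],[0,0,0]], delta_rot=[[0,0,0],[0,0,0],[0,0,0],[0,0,0],[0,0,0]])

```text
time: 97.33
tool_pos: [0.5717, -0.2783, 0.1635]
tcp_rot: [-0.488, 1.515, 0.488]
wrist_force: [-0.0, 0.3, 0.2]
width: 0.7
```

```bash
python3 -c "
from h import *
cl={n:cloud(n) for n in('top','scene')}
for q in ((.6113,.1151),(.6236,.0053),(.6364,-.1033)):dish(q,cl=cl)
for n in cl:print(n,[np.r_[near(cl[n][0],q,.04,.05,.062).mean(0)].round(4) for q in ((.455,-.034),(.4555,.062))])
cv2.imwrite('pics/s6.png',cv2.resize(cl['scene'][1][:,:,::-1],(784,588)))"
```

```text
dish top [0.6106 0.1141] r 0.0193 z 0.1042 n 92 face slope deg [ 1.18 -0.34] z 0.0864 n 529
  dish scene [0.6114 0.1153] r 0.0194 z 0.1034 n 103 face slope deg [0.07 0.13] z 0.0857 n 395
  dish top [0.6235 0.0049] r 0.0193 z 0.1038 n 88 face slope deg [ 0.58 -0.43] z 0.0864 n 530
  dish scene [0.6241 0.0059] r 0.0193 z 0.1034 n 107 face slope deg [-0.46  0.26] z 0.0858 n 469
  dish top [ 0.6359 -0.1038] r 0.0193 z 0.1045 n 96 face slope deg [ 1.02 -0.64] z 0.0864 n 530
  dish scene [ 0.6365 -0.1027] r 0.0193 z 0.1031 n 110 face slope deg [-0.03  0.58] z 0.0856 n 551
top [array([ 0.4538, -0.0338,  0.0567]), array([0.4548, 0.0616, 0.0567])]
scene [array([ 0.4559, -0.0332,  0.0558]), array([0.4574, 0.0617, 0.0559])]
```

View pics/s6.png

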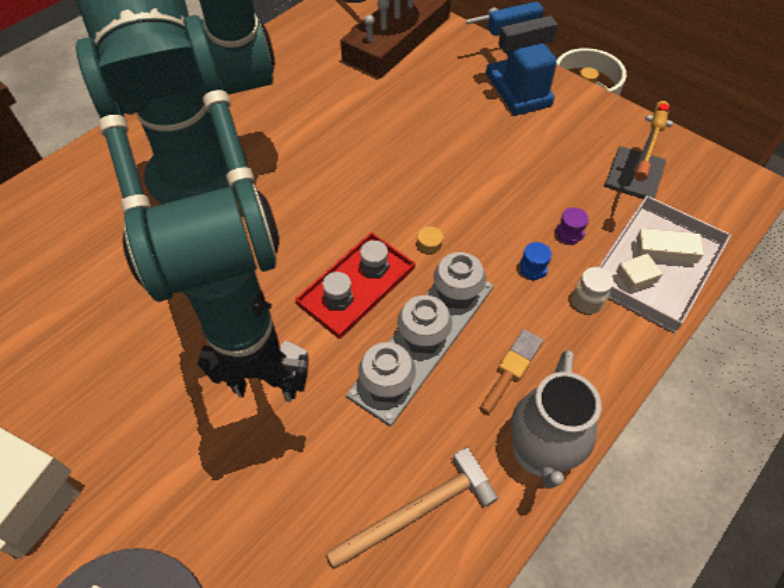

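All three dishes sit level and centred at (460,272), (425,317) and (386,369). Both flats stand in the tray at (337,290) and (374,256), the arm is clear, and the bystanders haven't moved. I'm handing in.

```bash
python3 -c "
from workcell import *
print(finish_job())"
```

```text
the job is handed in; nothing more can be done
None
```

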